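Fit the snap ring on a banding wheel's axle

TASK

Draw the orange-topped centring pin up out of the bore in the banding-wheel base's axle and park it upright in the notch of the yellow side bracket, its disc resting on the bracket. Then take the red-handled pliers from their wooden stand, squeeze the handles so that the snap ring on their tips is fully spread, slide the ring down over the axle until it lies level with the groove, on the brass washer, and finish there, still holding the pliers squeezed with the ring spread. Leave everything else where it stands.

Things in the scene. Friction and masses are not known exactly. Their poses are not given: they have to be found in the camera images.
- wheelbase: Fixed banding-wheel base; origin under the middle of its green foot (140 mm across), z up. On its axis: dark column 54 mm across to z = 58 mm, brass washer 48 mm across to 62 mm, black groove 24 mm across to 68 mm, then the steel axle stub 28 mm across to 98 mm, with a 12.5 mm bore. Along +x a green post with a yellow notched bracket, top at 70 mm (see notch).
- groove (a point): Point on the axle's axis, 64 mm above the table: where the middle of the ring's thickness lies when the ring rests on the brass washer, level with the groove.
- axle_top (a point): Centre of the axle stub's top face, 98 mm above the table.
- notch (a point): Middle of the bracket's notch, at the bracket's top face, 70 mm above the table, 98 mm from the axle's axis. Axes as the wheelbase. The notch is 16 mm wide and runs along x from 76 to 120 mm from the axle's axis, open above, below and at its outer end, between two prongs 14 mm wide and 8 mm thick.
- pin: Loose steel centring pin, 70 to 140 g, at first in the axle's bore. Origin at the centre of its disc's underside (which rests on the axle, later on the bracket), z up along the pin. Stem 10 mm across, 28 mm long below the origin; disc 40 mm across, 6 mm thick; orange round knob 22 mm across from 6 to 36 mm above the origin: grip it from above, about 25 mm above the origin.
- stand: Fixed wooden stand holding the pliers upright; origin on the table under the ring's centre. Base 110 x 116 mm centred 24 mm along -x; two side walls at y = +-37 mm, top at 72 mm, lips to 80 mm that keep the pliers' guard in place. The pliers lift straight up out of it.
- pliers: Loose snap-ring pliers, about 200 g, upright, tips down, a snap ring fixed on the tips. Origin at the ring's centre, underside, at first 14 mm above the table; z up; the pliers' axis is at x = -24 mm. Ring dark, flat, 4 mm thick, 45 mm across, lugs at -x; its hole is 24 mm slack, 32 mm fully spread. Steel guard 36 x 80 x 6 mm at z = 58 to 64 mm rests on the stand's walls.
- grip (a point): Middle between the red handles, where to grip: 128 mm above the ring's underside, at x = -24 mm of the pliers. The handles stand at +y and -y (fingers close along the pliers' y), red from z = 93 to 152 mm, 14 mm wide along x; outer width here 44 mm slack, 24 mm squeezed, faces then parallel.
- ring (a point): Centre of the snap ring, at the middle of its thickness (2 mm above the pliers' origin).
- handle_l (a joint): How far each handle is squeezed, rad: 0 slack, 0.15 fully squeezed (ring fully spread). Both move alike. They spring back; full squeeze takes about 7 N, then they meet a firm stop, so a grip of 20 to 40 N is safe and holds them there.
- prop_a: Bystander: cream ceramic kiln prop (tube), 42 mm across, 55 mm high; origin under its centre.
- prop_b: Bystander: cream ceramic kiln prop (tube), 38 mm across, 40 mm high, near the stand; origin under its centre.
- glaze_jar: Bystander: brown glaze jar with white cap, 60 mm across, 85 mm high; origin under its centre.
- tub: Bystander: white tub, 96 mm across, 100 mm high; origin under its centre.
- spare_washer: Bystander: loose brass washer, 48 mm across, 5 mm thick, near the wheel base; origin under its centre.
- spanner: Bystander: spanner lying on the table, 150 mm long.
- bat: Bystander: round wooden bat lying flat, 170 mm across, 15 mm thick; origin under its centre.
There are look-alikes about, which are no part of the job. There is more than one size of the pliers; the job needs the middle-sized. Leave any turquoise look-alike of the pin alone.

How it is judged:
By the outcome, as a careful person would: the job done as asked, in the order asked, and still so for the second after the job is handed in, while the arm keeps its last pose, push and grip.
It also fails if it takes over 64 s, if anything falls off the work surface, if the arm or the gripper's body presses on something with over 40 N, if the wrist force passes 120 N, or if a joint passes its speed limit or range.

ROBOT

A 6-joint arm with a two-finger parallel gripper is mounted at the origin on the work surface. World frame = base frame: x ahead of the robot, y to its left, z up, the work surface at z = 0. Lengths are in mm, angles in rad, forces in N, time in s.
With the tool pointing down it reaches from about 350 to 775 mm from the base axis. Payload 7.3 kg.
Tool frame: the origin (TCP) lies midway between the tips of the shut fingers; the grasp point (between the pads) lies 19 mm behind it; x points along the fingers, y is the direction in which the jaws open and shut, and the axes are right-handed (so a half turn about x gives the same grasp; the last joint's range is limited). The gripper opens to 92 mm and grips with 3 to 60 N. Pads are 19 mm wide; open, the fingers measure 130 mm over their backs; the gripper's body (75 mm by 190 mm) begins 47 mm behind the grasp point.
Start: joints at [1.201, 0.342, 1.524, -0, 1.275, -0.146], TCP at [116.5, 511.93, 226.741] pointing down, gripper open.
Joint ranges: [-2.53, 2.53], [-0.77, 2.02], [0.04, 2.7], [-1, 4.14], [0.28, 2.66], [-3.11, 3.11]. Speed limits (rad/s): [2.57, 2.57, 3.14, 3.14, 3.14, 3.14].

INTERFACE

Orientations are given as [roll, pitch, yaw] about the fixed x, y, z axes, in that order (R = Rz(yaw) Ry(pitch) Rx(roll)).
In Python, from plant import bot gives the robot as it stands. The module is installed in compiled form; this text tells all that it offers.
- The arm moves only by the shell command python3 -m handwheel 'ROWS' [OPENING]. ROWS is JSON, a list that holds one entry, the list of rows, each a list of 4 numbers: the shift along the tool's x, y, z in cm, then the turn about the tool's x in rad. A call has 1 to 8 rows; each row shifts and turns the commanded pose from where the row before left it, along the tool's axes as they then stand; what a row does not reach is not made up. A row lasts 1/12 s, in which the tool goes at most 41.7 mm and 7.16 degrees, less where a joint would pass 70% of its speed; a pose out of reach is approached as far as the arm can. A call is refused whole if a number of a shift passes 4.17 or a number of a turn 0.125, either way. A call with a gripper value outside its range is refused whole. OPENING is the opening, from 0 (shut) to 1 (fully open), set as the call begins (- or left out, the last holds). The fingers move at their own pace and stop on an object; the grip force is fixed at half the most. Time passes only in rows, so rows that do not move let the fingers close. It gives the time, the measured TCP pose, the force and the opening at its end, in the units of the state.
- bot.get_obs(): the state, without advancing time (a new reading comes with each control period).
- bot.capture(name): name is "scene" or "top" or "wrist"; returns (picture, depth): 384x512x3 uint8, red, green, blue; 384x512 float32, mm along the optical axis (not along the pixel's ray), 0 where there is no reading.
- bot.camera_model(name): a dict with "fx", "fy", "cx", "cy" (pixels), "position" and "rotation" of the camera in the world. Camera axes: x right, y down, z forward; pixel columns grow to the right and rows downward; lengths in mm; the calibration is good to about 2 mm. A picture is of the moment at which its call begins: read the wrist's pose just before it. camera_model takes no time and is no camera call; for the wrist camera it gives the pose at the moment of the call.
- bot.close_job(): hands the job in, once; it reports no verdict.
Trained networks look in the newest picture that a camera, given by its name, has taken for a name from the list of things; names that differ only in an ending like _2 or _b are one class to them, and where a whole thing is asked for, a point or a joint stands for the part that bears it (a point fixed in the world has none). Each returns a list of dicts, best first, with "conf" (0 to 1); they miss things now and then, are a little off and sometimes report something else, mostly with a low value. They report only what shows in the picture. A call takes as long as a camera call. They do not tell look-alikes from the thing itself.
- bot.find_in(camera, label): "bbox" ([left, top, width, height] in pixels, round what is visible of it).
- bot.spot_point(camera, label): "point" ([column, row] in pixels: a listed point, or the origin of a listed thing).
The state is a dict: "time": time; "joint_positions": joint angles; "dq": joint speeds; "tau": joint torques, N m; "tool_pos": TCP position; "tcp_rot": TCP orientation; "contact_force": force on the tool from outside, world axes, zero at the start; "moment": the same for the moment, N m; "grip_width": finger opening in mm.
Only numpy, scipy, OpenCV 4.12 (cv2) and the standard library are available. Lean on these libraries where they do the work, as an engineer would, in place of code of your own. Each camera call takes 0.05 s, during which the arm holds its last target.

## Working session

There is one attempt and no reset: what is moved stays moved. The work goes in short steps, Python scripts to look and compute and a shell command to move; the robot and the scene stay as the last step left them, time stands still between calls to the robot, and variables do not carry over. Pictures are saved under pics/ and viewed, and the job is handed in when it is done.

```bash
mkdir -p pics; cat > h.py <<'E'
import numpy as np, cv2, json
from plant import bot
def save(name,img,s=1.0):
    im=cv2.cvtColor(img,cv2.COLOR_RGB2BGR)
    if s!=1: im=cv2.resize(im,None,fx=s,fy=s,interpolation=cv2.INTER_CUBIC)
    cv2.imwrite('pics/'+name,im)
def world(cam,u,v,d):
    p=np.array([(u-cam['cx'])/cam['fx']*d,(v-cam['cy'])/cam['fy']*d,d])
    return np.array(cam['rotation'])@p+np.array(cam['position'])
def cloud(cam,dep):
    v,u=np.mgrid[:dep.shape[0],:dep.shape[1]]
    p=np.stack([(u-cam['cx'])/cam['fx']*dep,(v-cam['cy'])/cam['fy']*dep,dep],-1)
    w=p@np.array(cam['rotation']).T+np.array(cam['position'])
    w[dep<=0]=np.nan
    return w
def proj(cam,P):
    p=(np.asarray(P,float)-np.array(cam['position']))@np.array(cam['rotation'])
    return np.stack([p[...,0]/p[...,2]*cam['fx']+cam['cx'],p[...,1]/p[...,2]*cam['fy']+cam['cy']],-1)
E
python3 - <<'E'
from h import *
np.set_printoptions(precision=3,suppress=True)
for n in ['scene','top']:
    p,d=bot.capture(n); c=bot.camera_model(n)
    np.savez(f'{n}0.npz',p=p,d=d,**{k:np.array(v) for k,v in c.items()})
    save(f'{n}0.png',p,1.5)
    print(n,c)
    for l in ['pin','pliers','wheelbase','stand','notch','grip','ring','axle_top','prop_b']:
        f=bot.spot_point(n,l); print(l,[(np.round(x['point'],1).tolist(),round(x['conf'],2)) for x in f])
print(bot.get_obs())
E
```

```text
scene {'fx': 412.56170458346827, 'fy': 412.56170458346827, 'cx': 252.55508119711703, 'cy': 193.9866333718097, 'position': array([1620.099,  354.44 ,  802.142]), 'rotation': array([-2.114, -0.004,  1.874])}
pin [([222.3, 208.9], 0.6), ([140.8, 203.7], 0.56), ([180.8, 191.4], 0.5)]
pliers [([316.0, 263.2], 0.72), ([307.5, 232.5], 0.7), ([338.6, 202.3], 0.67), ([311.5, 232.8], 0.3), ([179.0, 191.6], 0.26)]
wheelbase [([179.3, 215.9], 0.73), ([180.8, 188.4], 0.45)]
stand [([316.0, 196.9], 0.58), ([310.3, 236.3], 0.57)]
notch [([176.9, 211.5], 0.87)]
grip [([348.0, 163.7], 0.96), ([322.1, 247.6], 0.71), ([317.4, 195.7], 0.66), ([182.3, 188.0], 0.61)]
ring [([338.9, 200.8], 0.85), ([317.0, 265.2], 0.79), ([310.3, 234.3], 0.62)]
axle_top [([179.6, 188.8], 0.88), ([316.1, 193.1], 0.39)]
prop_b [([245.0, 225.5], 0.77), ([344.3, 245.2], 0.65)]
top {'fx': 386.37689328193926, 'fy': 386.37689328193926, 'cx': 255.2152398378159, 'cy': 196.25725260543751, 'position': array([ 381.487,    0.908, 1345.451]), 'rotation': array([-3.03 ,  0.018, -1.581])}
pin [([331.4, 184.3], 0.68), ([267.9, 149.1], 0.68
[... 282 characters left out ...]
[179.5, 143.1], 0.63)]
ring [([185.0, 259.0], 0.87), ([202.0, 191.3], 0.68), ([202.3, 193.2], 0.53), ([192.0, 156.6], 0.44)]
axle_top [([333.7, 185.0], 0.89), ([200.7, 191.9], 0.56), ([331.3, 183.0], 0.17)]
prop_b [([261.4, 188.8], 0.48), ([171.8, 187.5], 0.48)]
{'time': 1.0, 'joint_positions': array([ 1.201,  0.342,  1.524,  0.   ,  1.275, -0.146]), 'dq': array([-0.   , -0.001,  0.001, -0.   ,  0.001, -0.   ]), 'tau': array([  0.   , -43.114, -24.448,   0.072,   0.048,  -0.   ]), 'tool_pos': array([116.481, 511.936, 226.734]), 'tcp_rot': array([1.745, 1.571, 1.521]), 'contact_force': array([-0.534, -0.008, -0.174]), 'moment': array([ 0.011, -0.024, -0.02 ]), 'grip_width': 91.98419556660808}
```

View pics/scene0.png

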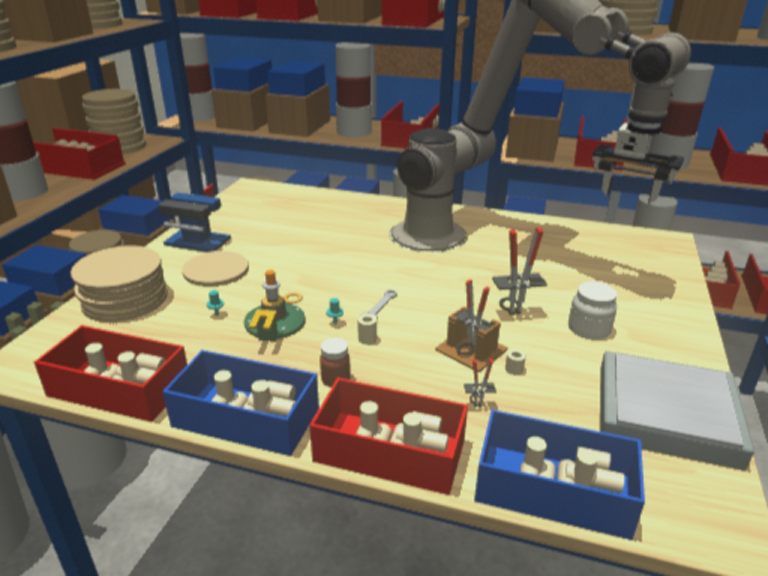

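View pics/top0.png

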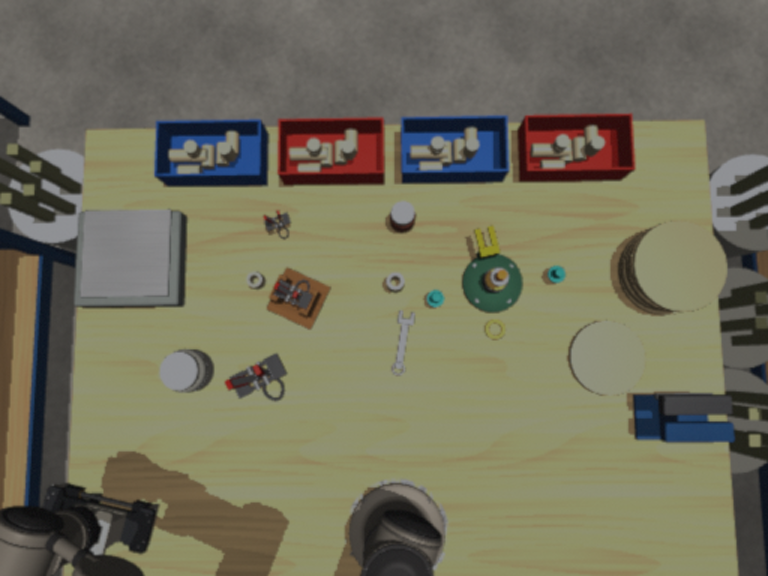

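```bash
python3 - <<'E'
s=open('h.py').read()
s=s.replace("def save(","""from scipy.spatial.transform import Rotation as Rn
def RM(c): return Rn.from_euler('xyz',np.array(c['rotation'])).as_matrix()
def save(""",1)
s=s.replace("np.array(cam['rotation'])","RM(cam)")
s+='''
def load(f):
    z=np.load(f); return z['p'],z['d'],{k:z[k] for k in z.files if k not in 'pd'}
'''
open('h.py','w').write(s)
E
python3 - <<'E'
from h import *
np.set_printoptions(precision=1,suppress=True)
for n in ['scene','top']:
    p,d,c=load(n+'0.npz'); w=cloud(c,d)
    print(n)
    pts={'top':dict(knob=(331.5,183),wb=(328,187),brk=(324,161),grip=(189,195),turq1=(290,199),turq2=(371,182),ringS=(210,193),propb=(171,187),propa=(263,188),big=(180,258),small=(185,150),jar=(268,144)),
    'scene':dict(knob=(180,184),brk=(175,212),grip=(316,195),propb=(344,240),jar=(223,235))}[n]
    for k,(u,v) in pts.items(): print(k,w[int(v),int(u)])
    hsv=cv2.cvtColor(p,cv2.COLOR_RGB2HSV)
    def m(lo,hi): return cv2.inRange(hsv,lo,hi)>0
    # red by height
    red=(m((0,130,70),(8,255,255))|m((172,130,70),(180,255,255)))&(w[...,2]>60)&(w[...,2]<300)&(w[...,0]>250)&(w[...,0]<620)
    nl,lab,st,ce=cv2.connectedComponentsWithStats(red.astype(np.uint8))
    for i in range(1,nl):
        if st[i,4]>3: q=w[lab==i]; print('red',ce[i],st[i,4],np.nanmedian(q,0),np.nanmax(q[:,2]))
    yel=m((20,150,80),(35,255,255))&(w[...,2]>60)&(w[...,2]<85)
    q=w[yel]; print('yel',len(q),np.nanmedian(q,0))
    gr=m((55,80,20),(85,255,255))&(w[...,2]<40)&(w[...,2]>-10); q=w[gr]; print('green',len(q),np.nanmin(q,0),np.nanmax(q,0),np.nanmedian(q,0))
E
```

```text
scene
knob [ 566.8 -221.9  128.5]
brk [ 632.1 -214.4   61. ]
grip [290.  190.3   2.6]
propb [585.9 324.   39.3]
jar [729.8 -10.4  84.6]
red [357.4 161.8] 63 [347.3 322.6 192.6] 221.76732204463076
red [342.1 163. ] 62 [370.1 275.7 190.8] 221.4609826905919
red [312.  190.8] 12 [524.4 206.  157. ] 168.3340954689553
red [323.1 194.8] 11 [541.6 242.3 160.6] 166.96611788905273
yel 130 [ 643.4 -210.1   72.3]
green 190 [ 505.6 -388.    10.4] [629.4 -73.7  39.2] [ 570.3 -182.5   22.8]
top
knob [ 557.5 -219.7  125.8]
wb [ 548.1 -214.2  100.7]
brk [ 653.6 -219.8    3.4]
grip [525.4 233.9 118.8]
turq1 [514.7 -93.4  60.8]
turq2 [ 568.1 -364.    63.7]
ringS [544.2 181.1  10.7]
propb [568.9 321.1  -2.8]
propa [561.   -4.   -0.6]
big [320.5 285.9  -1. ]
small [690.7 263.6  43.2]
jar [697.4 -22.1  84.3]
red [184.2 189.9] 12 [536.  241.2 164.1] 168.67765744130133
red [196.4 196.2] 12 [516.5 201.9 164.5] 168.52182531013773
red [171.2 246.3] 26 [365.1 266.4 216.1] 221.60025455748314
red [152.5 256. ] 26 [336.9 320.4 216.6] 219.20379861788888
yel 164 [ 634.2 -214.7   68. ]
green 840 [ 490.2 -390.2   -3.5] [619.5 -78.4  39.1] [ 546.6 -220.3   18.1]
```

```bash
cat >> h.py <<'E'
def state():
    o=bot.get_obs(); R=Rn.from_euler('xyz',o['tcp_rot']).as_matrix(); return o,R
def delta(target,jawdir=None):
    """cm shift in the tool axes to world target; turn about tool x so that the tool y is along +-jawdir"""
    o,R=state(); d=R.T@(np.array(target)-o['tool_pos'])/10
    print('t',o['time'],'pos',o['tool_pos'].round(1),'yworld',R[:,1].round(3),'xworld',R[:,0].round(3),'F',o['contact_force'].round(1),'w',round(o['grip_width'],1))
    print('shift cm',d.round(2),'rot',end=' ')
    if jawdir is not None:
        for s in (1,-1):
            j=R.T@(s*np.array([jawdir[0],jawdir[1],0.])); a=np.arctan2(j[2],j[1]); print(round(a,3),end=' ')
    print('q6',o['joint_positions'][5].round(2))
    return d
E
python3 - <<'E'
from h import *
np.set_printoptions(precision=3,suppress=True)
a=np.array([20,39.]);a/=np.hypot(*a)
o,R=state();print(R)
delta([500,190,320],a)
c=bot.camera_model('wrist');print(c['position']-o['tool_pos'], R.T@(c['position']-o['tool_pos']), R.T@RM(c))
E
```

```text
[[ 0.     0.222  0.975]
 [ 0.     0.975 -0.222]
 [-1.     0.    -0.   ]]
t 1.0 pos [116.5 511.9 226.7] yworld [0.222 0.975 0.   ] xworld [ 0.  0. -1.] F [-0.5 -0.  -0.2] w 92.0
shift cm [ -9.33 -22.88  44.54] rot 0.25 -2.892 q6 -0.15
[-64.924  14.625 157.533] [-157.532   -0.137  -66.552] [[ 0.    -0.248  0.969]
 [ 1.     0.001 -0.   ]
 [-0.     0.969  0.248]]
```

```bash
python3 -m handwheel '[[[-4,0,0.5,0.12],[-4,0,1,0.12],[0,-1.8,3.6,0],[0,-1.8,3.6,0],[0,-1.8,3.6,0],[0,-1.8,3.6,0],[0,-1.8,3.6,0],[0,-1.8,3.6,0]]]' 1; python3 - <<'E'
from h import *
delta([500,190,320],np.array([20,39])/43.8)
E
```

```text
time: 1.67
tool_pos: [276.2, 312.6, 306.9]
tcp_rot: [1.122, 1.57, 0.659]
contact_force: [0.0, -0.1, -1.0]
grip_width: 91.7
t 1.6667 pos [276.2 312.6 306.9] yworld [0.447 0.895 0.001] xworld [ 0.001  0.    -1.   ] F [ 0.  -0.1 -1. ] w 91.7
shift cm [-1.3  -0.97 25.5 ] rot 0.011 -3.131 q6 -0.44
```

```bash
python3 -m handwheel '[[[-0.5,-0.2,4,0.01],[-0.4,-0.2,4,0],[0,-0.2,4,0],[0,-0.2,4,0],[0,-0.1,4,0],[0,0,3,0],[0,0,0,0]]]' 1; python3 - <<'E'
from h import *
delta([500,190,320],np.array([20,39])/43.8)
p,d=bot.capture('wrist'); c=bot.camera_model('wrist')
np.savez('w1.npz',p=p,d=d,**{k:np.array(v) for k,v in c.items()})
save('w1.png',p,1.5)
for l in ['grip','ring','pliers','stand']:
    print(l,[(np.round(x['point'],1).tolist(),round(x['conf'],2)) for x in bot.spot_point('wrist',l)])
E
```

```text
time: 2.25
tool_pos: [480.5, 198.6, 314.6]
tcp_rot: [-0.674, 1.569, -1.153]
contact_force: [-1.4, -0.6, 0.2]
grip_width: 91.7
t 2.25 pos [480.5 198.6 314.6] yworld [ 0.46   0.888 -0.001] xworld [ 0.001 -0.001 -1.   ] F [-1.4 -0.6  0.2] w 91.7
shift cm [-0.53  0.14  2.12] rot -0.005 3.137 q6 -0.85
grip [([285.7, 197.4], 0.89), ([282.7, 18.3], 0.74)]
ring [([248.4, 45.5], 0.75), ([277.1, 188.2], 0.58)]
pliers [([280.4, 190.7], 0.9), ([250.0, 44.8], 0.83)]
stand []
```

View pics/w1.png

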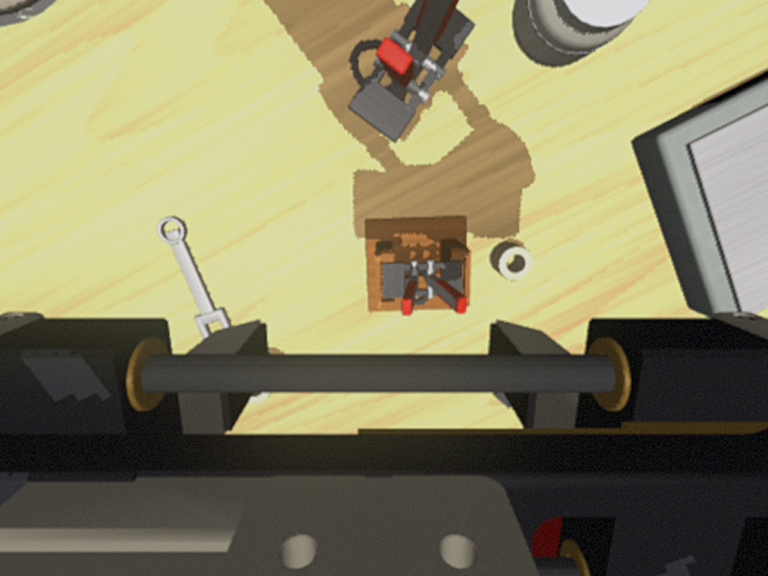

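```bash
python3 - <<'E'
from h import *
np.set_printoptions(precision=2,suppress=True)
p,d,c=load('w1.npz'); w=cloud(c,d)
roi=np.zeros(d.shape,bool); roi[135:215,225:325]=True
hsv=cv2.cvtColor(p,cv2.COLOR_RGB2HSV)
red=((hsv[...,0]<8)|(hsv[...,0]>172))&(hsv[...,1]>130)&roi&(w[...,2]>100)
q=w[red]
nl,lab,st,ce=cv2.connectedComponentsWithStats(red.astype(np.uint8))
for i in range(1,nl):
    if st[i,4]>8:
        q=w[lab==i]
        for zl in range(100,175,12):
            s=q[(q[:,2]>=zl)&(q[:,2]<zl+12)]
            if len(s): print(i,zl,len(s),s.mean(0),s.min(0),s.max(0))
g=(hsv[...,1]<70)&roi&(w[...,2]>70)&(w[...,2]<86)
q=w[g];print('guard',len(q),q.mean(0)); 
r=cv2.minAreaRect(q[:,:2].astype(np.float32));print(r)
wd=roi&(w[...,2]<60)&(hsv[...,1]>100)&(hsv[...,0]<20); q=w[wd]; print('stand',len(q))
b=roi&(w[...,2]<16)&(w[...,2]>7)&(hsv[...,1]>100);print(cv2.minAreaRect(w[b][:,:2].astype(np.float32)))
print(np.histogram(w[roi][:,2],bins=range(-5,180,5)))
save('w1c.png',p[130:220,215:335],6)
E
```

```text
1 100 4 [524.08 238.86 110.44] [523.5  236.77 108.6 ] [525.15 241.57 111.62]
1 112 8 [524.31 238.9  118.72] [523.4  236.09 113.38] [526.16 243.6  122.82]
1 124 9 [525.24 241.09 130.24] [523.96 238.23 126.15] [526.48 244.37 133.52]
1 136 5 [525.46 241.72 141.24] [524.68 240.26 137.44] [526.82 244.76 145.76]
6 148 4 [527.72 246.43 156.63] [526.91 243.41 152.56] [528.29 248.23 158.69]
6 160 73 [533.14 244.26 165.36] [526.71 239.04 160.87] [540.56 249.44 167.06]
8 148 1 [512.88 211.49 159.79] [512.88 211.49 159.79] [512.88 211.49 159.79]
8 160 72 [514.85 205.98 164.91] [508.17 201.03 160.3 ] [521.08 211.   167.4 ]
guard 813 [520.34 223.47  77.62]
((524.6323852539062, 224.86062622070312), (78.4478759765625, 37.33802032470703), 63.0250129699707)
stand 3241
((524.56103515625, 224.38064575195312), (114.7252197265625, 109.01667022705078), 64.51727294921875)
(array([2300, 1416, 2025,   26,   73,   13,   11,   22,   14,   23,   13,
         28,   16,   28,   17,  155, 1105,  169,   14,   18,   17,   17,
          9,   18,   22,   22,   27,   24,   26,   32,   26,   29,   33,
         76,  103,    0]), array([ -5,   0,   5,  10,  15,  20,  25,  30,  35,  40,  45,  50,  55,
        60,  65,  70,  75,  80,  85,  90,  95, 100, 105, 110, 115, 120,
       125, 130, 135, 140, 145, 150, 155, 160, 165, 170, 175]))
```

View pics/w1c.png

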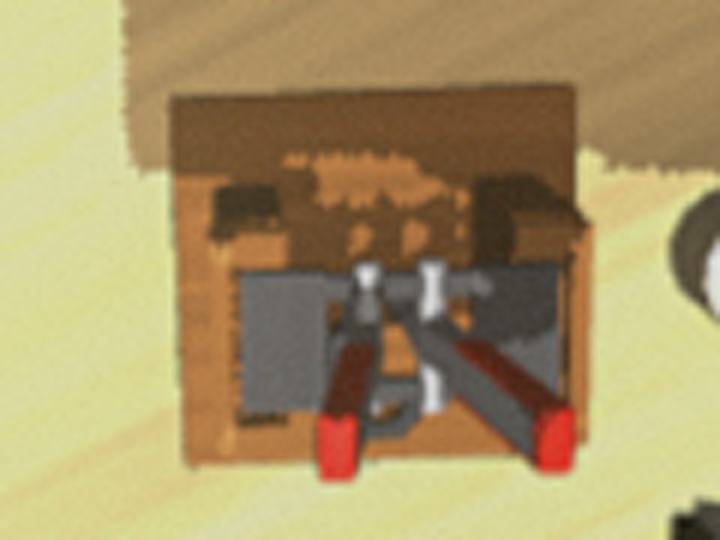

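```bash
python3 - <<'E'
from h import *
delta([530,-215,300],[0,1])
E
```

```text
t 2.5 pos [475.4 202.3 316. ] yworld [0.455 0.89  0.   ] xworld [-0.  0. -1.] F [0.5 0.6 0.3] w 91.9
shift cm [  1.58 -34.67  23.86] rot -0.473 2.669 q6 -0.84
```

```bash
python3 -m handwheel '[[[0,-3.4,2.35,0],[0,-3.4,2.35,0],[0,-3.4,2.35,0],[0,-3.4,2.35,0],[0,-3.4,2.35,0],[0,-3.4,2.35,0],[0,-3.4,2.35,0],[0,-3.4,2.35,0]]]' 1; python3 - <<'E'
from h import *
delta([530,-215,300],[0,1])
E
```

```text
time: 3.17
tool_pos: [519.2, -126.7, 316.5]
tcp_rot: [0.358, 1.57, -0.114]
contact_force: [1.3, -0.2, -0.3]
grip_width: 91.6
t 3.1667 pos [ 519.2 -126.7  316.5] yworld [0.454 0.891 0.   ] xworld [ 0.001 -0.    -1.   ] F [ 1.3 -0.2 -0.3] w 91.6
shift cm [ 1.65 -7.38  4.97] rot -0.472 2.67 q6 -1.48
```

```bash
python3 -m handwheel '[[[0.5,-3.2,2.2,-0.12],[0.5,-3,2.6,-0.12],[0.4,-1,0.5,-0.12],[0,0,0,-0.11],[0,0,0,0]]]' 1; python3 - <<'E'
from h import *
delta([530,-215,300],[0,1])
p,d=bot.capture('wrist'); c=bot.camera_model('wrist')
np.savez('w2.npz',p=p,d=d,**{k:np.array(v) for k,v in c.items()})
save('w2.png',p,1.5)
for l in ['pin','axle_top','notch','groove']:
    print(l,[(np.round(x['point'],1).tolist(),round(x['conf'],2)) for x in bot.spot_point('wrist',l)])
E
```

```text
time: 3.58
tool_pos: [541.0, -212.4, 301.4]
tcp_rot: [2.315, 1.57, 2.315]
contact_force: [-0.5, 1.5, 0.8]
grip_width: 91.7
t 3.5833 pos [ 541.  -212.4  301.4] yworld [-0.     1.     0.001] xworld [-0.001  0.001 -1.   ] F [-0.5  1.5  0.8] w 91.7
shift cm [ 0.14 -0.26 -1.1 ] rot 0.0 -3.141 q6 -2.08
pin [([327.0, 151.6], 0.88), ([242.0, 183.3], 0.71), ([155.9, 180.0], 0.62)]
axle_top [([241.9, 184.1], 0.85)]
notch [([257.8, 239.1], 0.61)]
groove [([239.9, 177.9], 0.83)]
```

View pics/w2.png

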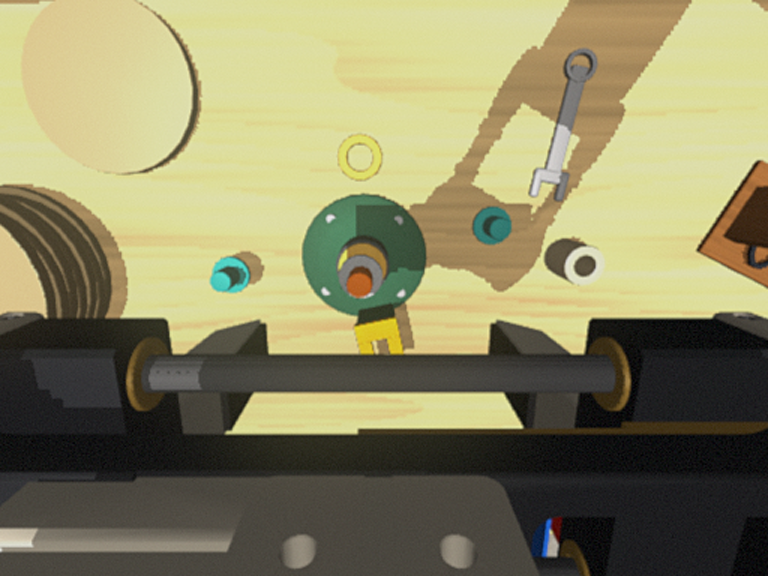

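```bash
python3 - <<'E'
from h import *
np.set_printoptions(precision=2,suppress=True)
p,d,c=load('w2.npz'); w=cloud(c,d)
hsv=cv2.cvtColor(p,cv2.COLOR_RGB2HSV); H,S,V=[hsv[...,i] for i in range(3)]
roi=np.zeros(d.shape,bool); roi[120:240,190:290]=True
def circ(q):
    A=np.c_[2*q,np.ones(len(q))];s=np.linalg.lstsq(A,(q**2).sum(1),rcond=None)[0];return s[:2],np.sqrt(s[2]+s[0]**2+s[1]**2)
g=roi&(H>60)&(H<95)&(S>60)&(w[...,2]<30)
q=w[g][:,:2].astype(np.float32); print('foot z',np.median(w[g][:,2]),len(q),cv2.minEnclosingCircle(q))
hull=cv2.convexHull(q)[:,0]; print(circ(hull))
ora=roi&(H<15)&(S>140)&(w[...,2]>100); q=w[ora]; print('knob',len(q),q.mean(0),q.max(0),q.min(0)); t=q[q[:,2]>q[:,2].max()-6]; print('top',t.mean(0))
print('disc'); dm=roi&(w[...,2]>101)&(w[...,2]<107); q=w[dm]; print(len(q),q.mean(0),cv2.minEnclosingCircle(q[:,:2].astype(np.float32)),circ(cv2.convexHull(q[:,:2].astype(np.float32))[:,0]))
y=roi&(H>20)&(H<35)&(S>150)&(w[...,2]>66)&(w[...,2]<73); y[:150]=False
q=w[y];print('brk',len(q),q.mean(0),cv2.minAreaRect(q[:,:2].astype(np.float32)))
b=roi&(w[...,2]>57)&(w[...,2]<66)&~y; q=w[b]; print('washer',len(q),q.mean(0),circ(cv2.convexHull(q[:,:2].astype(np.float32))[:,0]))
save('w2c.png',p[120:240,190:290],5)
E
```

```text
foot z 19.923146132628744 3013 ((557.9367065429688, -227.7337188720703), 67.69598388671875)
(array([ 557.78, -227.84]), np.float64(67.17021257227049))
knob 254 [ 556.54 -227.32  131.45] [ 567.93 -217.89  135.44] [ 548.22 -237.65  108.54]
top [ 557.76 -227.68  133.8 ]
disc
369 [ 554.71 -227.29  104.04] ((559.013427734375, -228.2073211669922), 19.883150100708008) (array([ 559.04, -228.09]), np.float64(19.457050360109275))
brk 541 [ 628.74 -211.65   70.07] ((633.449951171875, -211.60272216796875), (40.841304779052734, 43.01134490966797), 11.84199333190918)
washer 441 [ 555.47 -224.58   60.96] (array([ 588.58, -219.27]), np.float64(52.08352528020363))
```

View pics/w2c.png

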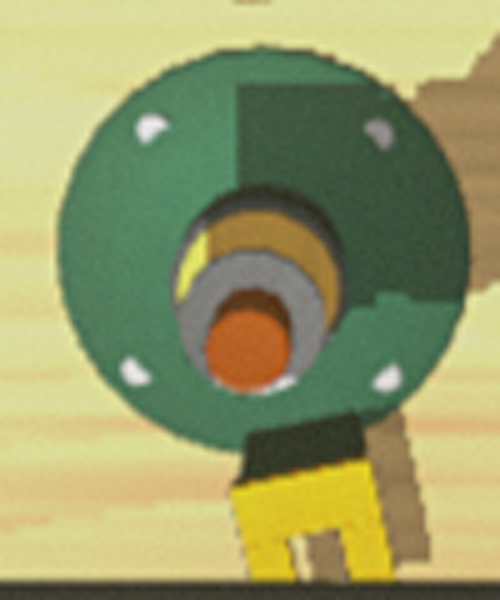

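```bash
python3 -m handwheel '[[[-1,-1.5,-3.5,-0.1],[-1,0,-3,-0.11],[0,0,0,0],[0,0,0,0]]]' 1; python3 - <<'E'
from h import *
np.set_printoptions(precision=2,suppress=True)
delta([558.2,-228,107],[-.208,.978])
p,d=bot.capture('wrist'); c=bot.camera_model('wrist')
np.savez('w3.npz',p=p,d=d,**{k:np.array(v) for k,v in c.items()})
save('w3.png',p,1.5)
print([(np.round(x['point'],1).tolist(),round(x['conf'],2)) for x in bot.spot_point('wrist','notch')])
w=cloud(c,d)
hsv=cv2.cvtColor(p,cv2.COLOR_RGB2HSV); H,S,V=[hsv[...,i] for i in range(3)]
y=(H>20)&(H<35)&(S>150)&(w[...,2]>66)&(w[...,2]<73)
q=w[y];print('brk',len(q),q.mean(0),cv2.minAreaRect(q[:,:2].astype(np.float32)))
dm=(w[...,2]>101)&(w[...,2]<107)&(abs(w[...,0]-558)<30)&(abs(w[...,1]+228)<30); q=w[dm]; print('disc',cv2.minEnclosingCircle(q[:,:2].astype(np.float32)))
g=(H>60)&(H<95)&(S>60)&(w[...,2]<30)&(abs(w[...,0]-558)<80)&(abs(w[...,1]+228)<80)
q=w[g][:,:2].astype(np.float32); print('foot z',np.median(w[g][:,2]),cv2.minEnclosingCircle(q))
o=(H<15)&(S>140)&(w[...,2]>120)&(abs(w[...,0]-558)<20)&(abs(w[...,1]+228)<20);q=w[o];print('knob',q.max(0),q[q[:,2]>128].mean(0))
E
```

```text
time: 4.17
tool_pos: [475.7, -230.3, 323.2]
tcp_rot: [-0.717, 1.568, -0.513]
contact_force: [0.0, 0.4, -0.5]
grip_width: 91.9
t 4.1667 pos [ 475.7 -230.3  323.2] yworld [-0.2   0.98 -0.  ] xworld [ 0. -0. -1.] F [ 0.   0.4 -0.5] w 91.9
shift cm [21.64 -1.41  8.08] rot -0.006 3.136 q6 -2.37
[([246.6, 269.3], 0.9)]
brk 293 [ 657.31 -206.55   68.64] ((657.298095703125, -205.6693572998047), (35.611324310302734, 42.722694396972656), 11.785872459411621)
disc ((559.3148193359375, -228.36009216308594), 20.078857421875)
foot z 18.304463590273173 ((558.5211791992188, -228.05758666992188), 68.25443267822266)
knob [ 554.66 -219.89  131.09] [ 552.77 -229.68  129.83]
```

View pics/w3.png

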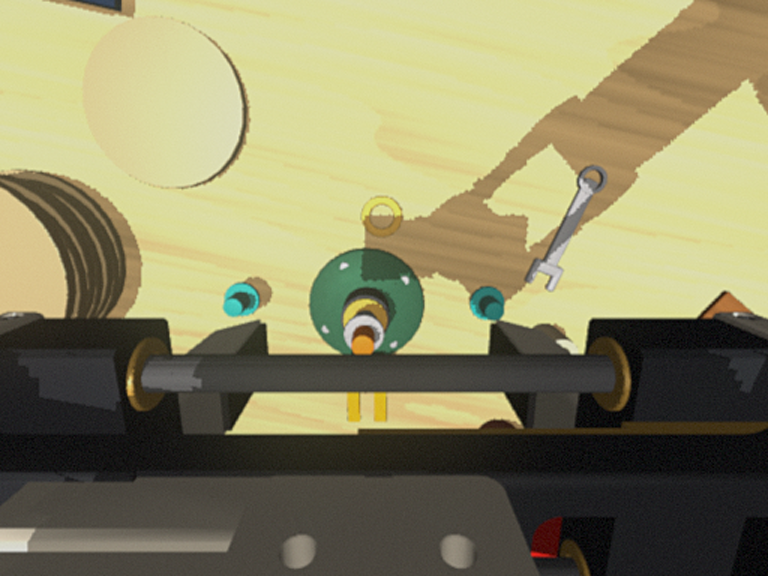

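```bash
python3 -m handwheel '[[[1,-0.5,3.3,0],[2,-0.5,3,0],[3,-0.4,1.8,0],[4,0,0,0],[3.5,0,0,0],[0,0,0,0],[0,0,0,0]]]' 1; python3 - <<'E'
from h import *
delta([558.3,-228,106.5],[-.21,.977])
E
```

```text
time: 4.85
tool_pos: [558.1, -226.6, 185.0]
tcp_rot: [2.387, 1.566, 2.593]
contact_force: [-0.1, -0.1, 0.5]
grip_width: 91.7
t 4.85 pos [ 558.1 -226.6  185. ] yworld [-0.205  0.979  0.003] xworld [-0.004  0.003 -1.   ] F [-0.1 -0.1  0.5] w 91.7
shift cm [ 7.85 -0.17  0.02] rot -0.005 3.136 q6 -2.29
```

```bash
python3 -m handwheel '[[[3,-0.15,0,0],[2.5,0,0,0],[1.8,0,0,0],[0.5,0,0,0],[0,0,0,0],[0,0,0,0]]]' 1; python3 - <<'E'
from h import *
delta([558.3,-228,106.5],[-.21,.977])
E
```

```text
time: 5.35
tool_pos: [560.2, -229.7, 111.2]
tcp_rot: [-0.691, 1.567, -0.485]
contact_force: [0.3, 0.6, -0.0]
grip_width: 91.8
t 5.35 pos [ 560.2 -229.7  111.2] yworld [-0.205  0.979 -0.003] xworld [ 0.004 -0.002 -1.   ] F [ 0.3  0.6 -0. ] w 91.8
shift cm [ 0.47  0.21 -0.15] rot -0.006 3.136 q6 -2.29
```

```bash
python3 -m handwheel '[[[0.4,0.15,-0.15,0],[0,0,0,0],[0,0,0,0],[0,0,0,0]]]' 1; python3 - <<'E'
from h import *
delta([558.3,-228,106.5],[-.21,.977])
E
sleep 0; python3 - <<'E'
from h import *
p,d=bot.capture('wrist');save('w4.png',p,1.5)
delta([558.3,-228,106.5],[-.21,.977])
E
```

```text
time: 5.68
tool_pos: [557.2, -228.0, 105.4]
tcp_rot: [-0.61, 1.57, -0.404]
contact_force: [-0.3, -0.2, 1.3]
grip_width: 91.9
t 5.6833 pos [ 557.2 -228.   105.4] yworld [-0.205  0.979 -0.001] xworld [ 0.001 -0.    -1.   ] F [-0.3 -0.2  1.3] w 91.9
shift cm [-0.11 -0.02  0.11] rot -0.006 3.136 q6 -2.29
t 5.7333 pos [ 557.1 -228.   105.3] yworld [-0.205  0.979 -0.001] xworld [ 0.001 -0.    -1.   ] F [-0.2 -0.2  0.2] w 91.8
shift cm [-0.12 -0.02  0.12] rot -0.006 3.136 q6 -2.29
```

View pics/w4.png

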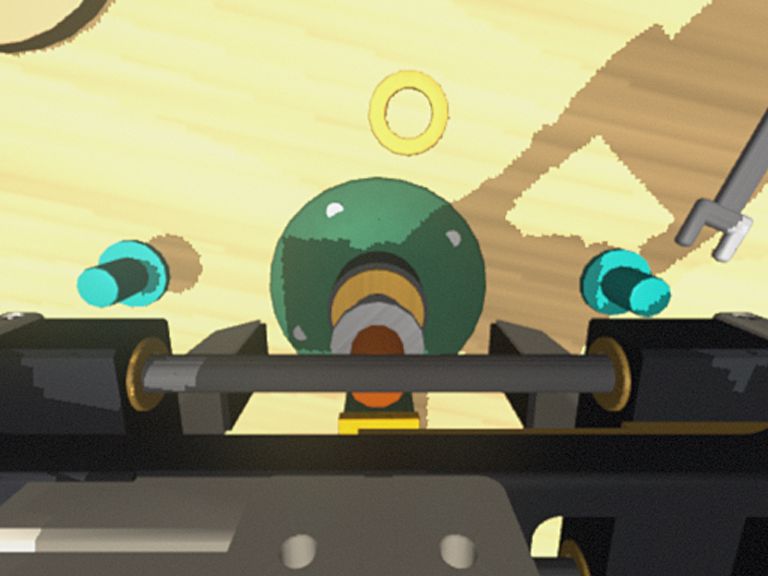

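```bash
python3 -m handwheel '[[[-0.1,0,0.1,0],[0,0,0,0],[0,0,0,0],[0,0,0,0],[0,0,0,0],[0,0,0,0],[0,0,0,0],[0,0,0,0]]]' 0; python3 - <<'E'
from h import *
delta([558.3,-228,150],[-.21,.977])
E
```

```text
time: 6.4
tool_pos: [557.8, -227.7, 105.7]
tcp_rot: [1.56, 1.571, 1.767]
contact_force: [0.7, 0.3, 1.0]
grip_width: 42.9
t 6.4 pos [ 557.8 -227.7  105.7] yworld [-0.205  0.979  0.   ] xworld [-0.  0. -1.] F [0.7 0.3 1. ] w 42.9
shift cm [-4.43 -0.04  0.04] rot -0.006 3.136 q6 -2.29
```

```bash
python3 -m handwheel '[[[0,0,0,0],[0,0,0,0],[0,0,0,0],[0,0,0,0],[0,0,0,0]]]' 0; python3 -m handwheel '[[[-1,0,0,0],[-1.5,0,0,0],[-1.5,0,0,0],[-1,0,0,0],[0,0,0,0],[0,0,0,0]]]' 0;  python3 - <<'E'
from h import *
delta([654.2,-207.2,140],[-.21,.977])
p,d=bot.capture('wrist');save('w5.png',p,1.5)
p,d=bot.capture('scene');save('s5.png',p[140:260,120:280],4)
E
```

```text
time: 6.82
tool_pos: [557.9, -227.7, 105.7]
tcp_rot: [0.023, 1.571, 0.229]
contact_force: [0.9, -0.5, 1.0]
grip_width: 21.3
time: 7.32
tool_pos: [558.0, -227.8, 156.3]
tcp_rot: [-0.642, 1.57, -0.436]
contact_force: [-0.2, 0.8, -1.4]
grip_width: 20.8
t 7.3167 pos [ 558.  -227.8  156.3] yworld [-0.205  0.979 -0.001] xworld [ 0.001 -0.001 -1.   ] F [-0.2  0.8 -1.4] w 20.8
shift cm [1.64 0.04 9.83] rot -0.005 3.136 q6 -2.29
```

View pics/s5.png

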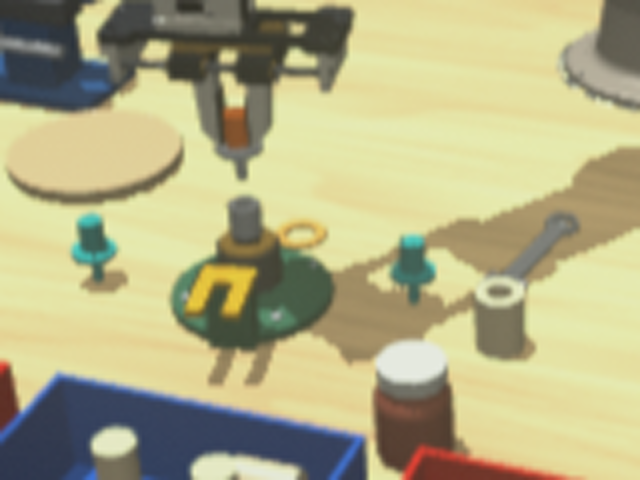

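View pics/w5.png

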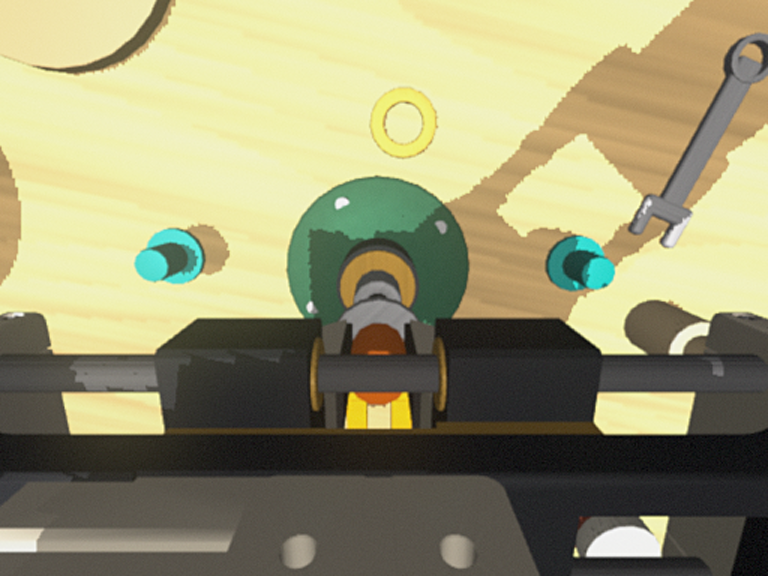

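```bash
python3 -m handwheel '[[[0,0,3,-0.005],[0,0,3,0],[0,0,2.6,0],[0.5,0.04,1.2,0],[1.5,0,0,0],[1.5,0,0,0],[0,0,0,0],[0,0,0,0]]]' 0;  python3 - <<'E'
from h import *
np.set_printoptions(precision=2,suppress=True)
delta([654.2,-207.2,112],[-.21,.977])
p,d=bot.capture('wrist');save('w6.png',p,1.5)
p,d=bot.capture('scene');save('s6.png',p[140:260,120:280],4)
c=bot.camera_model('scene'); w=cloud(c,d)
hsv=cv2.cvtColor(p,cv2.COLOR_RGB2HSV); H,S=hsv[...,0],hsv[...,1]
o=(H<15)&(S>140)&(w[...,2]>90)&(w[...,2]<160)&(abs(w[...,0]-654)<30)&(abs(w[...,1]+207)<30);print(w[o].mean(0) if o.any() else None)
E
```

```text
time: 8.08
tool_pos: [652.7, -206.5, 118.9]
tcp_rot: [2.497, 1.567, 2.708]
contact_force: [-0.0, -0.5, -0.4]
grip_width: 21.5
t 8.0833 pos [ 652.7 -206.5  118.9] yworld [-0.21  0.98  0.  ] xworld [-0.  0. -1.] F [-0.  -0.5 -0.4] w 21.5
shift cm [ 0.69 -0.1   0.13] rot -0.001 3.141 q6 -2.2
[ 660.66 -203.56  139.72]
```

View pics/s6.png

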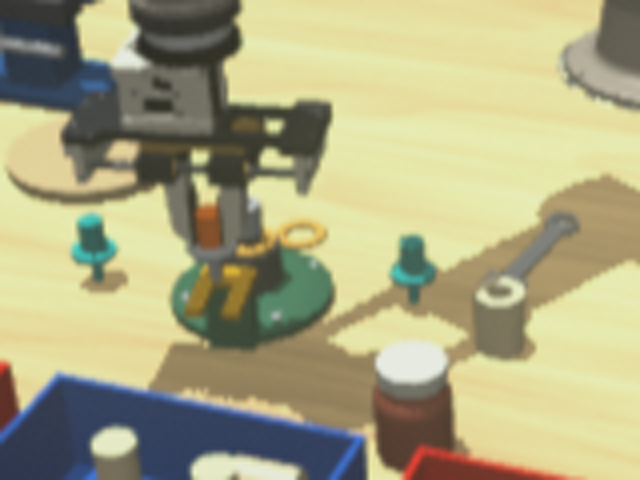

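View pics/w6.png

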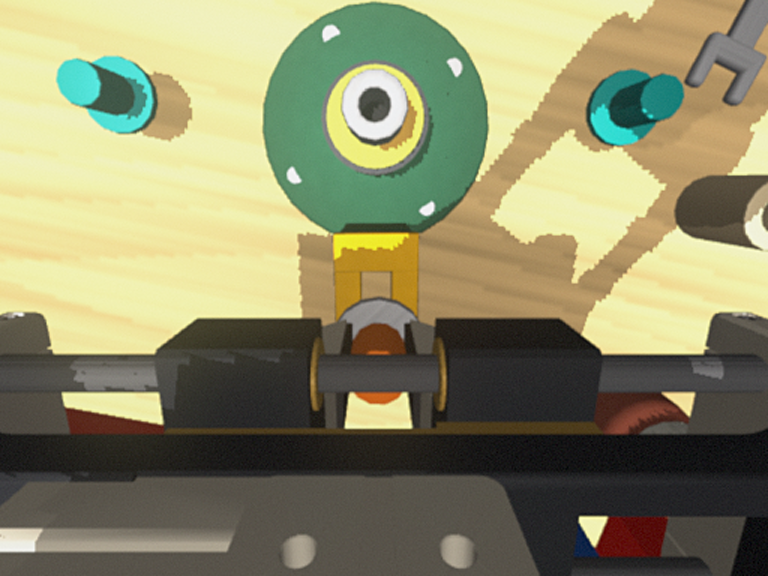

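```bash
cat > meas.py <<'E'
from h import *
np.set_printoptions(precision=2,suppress=True)
p,d=bot.capture('wrist'); c=bot.camera_model('wrist')
np.savez('w7.npz',p=p,d=d,**{k:np.array(v) for k,v in c.items()})
w=cloud(c,d); near=(abs(w[...,0]-558)<80)&(abs(w[...,1]+228)<80)
hsv=cv2.cvtColor(p,cv2.COLOR_RGB2HSV); H,S,V=[hsv[...,i] for i in range(3)]
f=np.float32
a=near&(w[...,2]>95)&(w[...,2]<101);a[130:]=False;q=w[a];print('axle',len(q),q[:,2].mean(),cv2.minEnclosingCircle(q[:,:2].astype(f)))
g=near&(H>60)&(H<95)&(S>60)&(w[...,2]<30);q=w[g];print('foot',cv2.minEnclosingCircle(q[:,:2].astype(f)))
a=near&(w[...,2]>59)&(w[...,2]<65)&(np.hypot(w[...,0]-558,w[...,1]+228)<32);q=w[a];print('washer',cv2.minEnclosingCircle(q[:,:2].astype(f)))
y=(H>20)&(H<35)&(S>150)&(w[...,2]>66)&(w[...,2]<73)&(w[...,0]>600)
q=w[y];print('brk',len(q),q.mean(0),cv2.minAreaRect(q[:,:2].astype(f)))
# notch gap: rows across
for r in (184,190,196,200):
    xs=np.where(y[r])[0]; k=np.argmax(np.diff(xs)); l,rr=xs[k],xs[k+1]; print(r,xs[0],l,rr,xs[-1],'mid world',(w[r,l]+w[r,rr])/2)
a=(w[...,2]>85)&(w[...,2]<125)&(S<60)&(w[...,0]>620);a[:195]=False;a[218:]=False;a[:,:235]=False;a[:,272:]=False
q=w[a&(abs(w[...,2]-np.median(w[a][:,2]))<3)];print('disc',len(q),np.median(q[:,2]),cv2.minEnclosingCircle(q[:,:2].astype(f)),q.min(0),q.max(0))
A=np.c_[2*q[:,:2],np.ones(len(q))]
delta([654.2,-207.2,112],[-.21,.977])
E
python3 meas.py
```

```text
axle 1302 97.7650748245071 ((559.3135375976562, -228.39549255371094), 13.774197578430176)
foot ((558.8413696289062, -228.35122680664062), 68.34757232666016)
washer ((559.0281372070312, -228.35830688476562), 26.676685333251953)
brk 1951 [ 629.59 -212.43   70.02] ((636.0648803710938, -211.23553466796875), (45.658695220947266, 43.29561233520508), 12.743149757385254)
184 225 241 263 278 mid world [ 637.28 -210.77   69.26]
190 226 240 263 278 mid world [ 641.74 -210.2    70.93]
196 226 241 263 277 mid world [ 646.83 -208.69   69.66]
200 227 237 266 277 mid world [ 650.36 -208.32   69.03]
disc 578 119.41961768779863 ((642.36962890625, -209.1896514892578), 11.705430030822754) [ 634.92 -220.81  116.47] [ 648.5  -197.57  121.51]
t 8.2333 pos [ 654.  -207.2  121.7] yworld [-0.21  0.98 -0.  ] xworld [ 0. -0. -1.] F [ 0.3 -0.9  0.1] w 21.3
shift cm [ 0.97 -0.    0.02] rot -0.001 3.141 q6 -2.2
```

```bash
python3 -m handwheel '[[[1,0,0,0],[1,0,0,0],[1,0,0,0],[0.5,0,0,0],[0.2,0,0,0],[0,0,0,0],[0,0,0,0]]]' 0;  python3 - <<'E'
from h import *
delta([653.7,-207.5,78],[-.21,.977])
p,d=bot.capture('scene');save('s8.png',p[150:250,130:250],5)
E
```

```text
time: 8.82
tool_pos: [653.7, -207.0, 83.7]
tcp_rot: [0.124, 1.571, 0.336]
contact_force: [1.2, -0.5, 0.2]
grip_width: 21.5
t 8.8167 pos [ 653.7 -207.    83.7] yworld [-0.21   0.978  0.   ] xworld [ 0.  0. -1.] F [ 1.2 -0.5  0.2] w 21.5
shift cm [ 0.57 -0.05 -0.02] rot -0.0 3.141 q6 -2.2
```

View pics/s8.png

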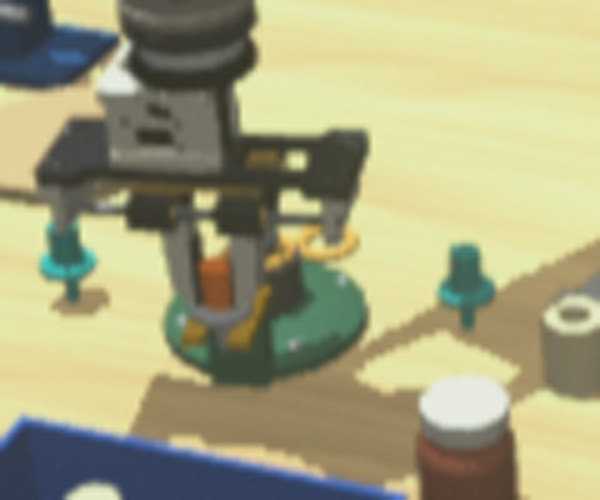

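Stem is inside the notch with no side force (disc at about (225,320) in the crop). Down to contact.

```bash
python3 -m handwheel '[[[0.3,0,0,0],[0.2,0,0,0],[0,0,0,0],[0,0,0,0]]]' 0; python3 -m handwheel '[[[0.06,0,0,0],[0,0,0,0],[0,0,0,0]]]' 0; python3 - <<'E'
from h import *
delta([653.7,-207.5,78],[-.21,.977])
E
```

```text
time: 9.2
tool_pos: [653.6, -206.9, 78.6]
tcp_rot: [2.211, 1.571, 2.422]
contact_force: [0.8, 0.6, -0.1]
grip_width: 21.0
time: 9.45
tool_pos: [653.7, -206.9, 78.2]
tcp_rot: [-0.053, 1.571, 0.158]
contact_force: [0.4, 0.5, -0.7]
grip_width: 21.2
t 9.45 pos [ 653.7 -206.9   78.2] yworld [-0.21   0.978 -0.   ] xworld [ 0.  0. -1.] F [ 0.4  0.5 -0.7] w 21.2
shift cm [ 0.02 -0.06 -0.01] rot -0.0 3.141 q6 -2.2
```

```bash
python3 -m handwheel '[[[0.05,0,0,0],[0,0,0,0],[0,0,0,0]]]' 0; python3 -m handwheel '[[[0,0,0,0],[0,0,0,0],[0,0,0,0],[0,0,0,0],[0,0,0,0],[0,0,0,0],[0,0,0,0]]]' 0.6; python3 - <<'E'
from h import *
delta([653.7,-207.5,78],[-.21,.977])
p,d=bot.capture('scene');save('s9.png',p[150:250,130:250],5)
E
```

```text
time: 9.7
tool_pos: [653.7, -207.0, 77.7]
tcp_rot: [-0.369, 1.571, -0.158]
contact_force: [0.1, -1.0, 0.4]
grip_width: 21.5
time: 10.28
tool_pos: [653.6, -206.9, 77.6]
tcp_rot: [0.88, 1.571, 1.091]
contact_force: [-0.5, 0.5, 0.3]
grip_width: 54.7
t 10.2833 pos [ 653.6 -206.9   77.6] yworld [-0.21   0.978  0.   ] xworld [ 0.  0. -1.] F [-0.5  0.5  0.3] w 54.7
shift cm [-0.04 -0.06 -0.01] rot -0.001 3.141 q6 -2.2
```

View pics/s9.png

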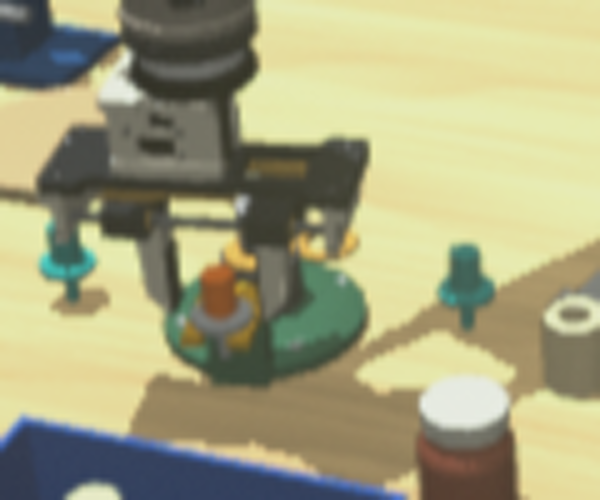

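```bash
python3 -m handwheel '[[[-2,0,0,0],[-3,0,0,0],[-4,0,0,0],[-4,0,0,0],[-4,0,0,0],[-4,0,-1,0.1],[-2,0,-2,0.12],[0,0,-2,0.12]]]' 1; python3 - <<'E'
from h import *
delta([502,236,320],[.438,.899])
p,d=bot.capture('scene');save('s10.png',p[150:250,130:250],5)
E
```

```text
time: 11.0
tool_pos: [605.2, -212.0, 313.7]
tcp_rot: [-0.33, 1.56, -0.464]
contact_force: [1.2, -0.3, -0.3]
grip_width: 91.8
t 11.0 pos [ 605.2 -212.   313.7] yworld [ 0.134  0.991 -0.004] xworld [ 0.01  -0.005 -1.   ] F [ 1.2 -0.3 -0.3] w 91.8
shift cm [ -0.95  43.02 -16.22] rot 0.319 -2.823 q6 -1.89
```

View pics/s10.png

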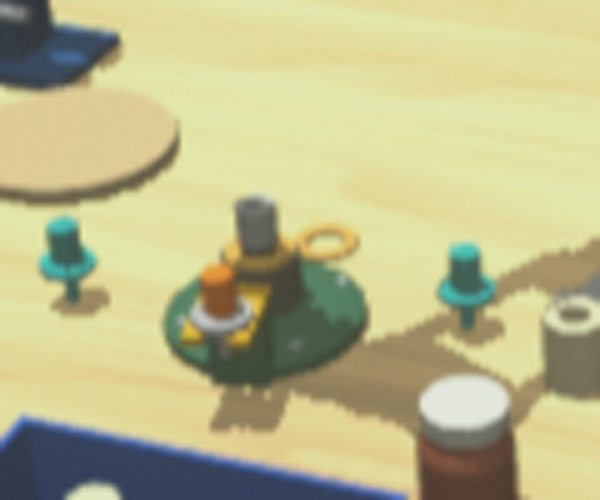

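```bash
python3 -m handwheel '[[[0,3.8,-1.4,0],[0,3.8,-1.4,0],[0,3.8,-1.4,0],[0,3.8,-1.4,0],[0,3.8,-1.4,0],[0,3.8,-1.4,0],[0,3.8,-1.4,0],[0,3.8,-1.4,0]]]' 1; python3 - <<'E'
from h import *
delta([502,236,320],[.438,.899])
E
```

```text
time: 11.72
tool_pos: [531.0, 106.6, 307.6]
tcp_rot: [2.218, 1.571, 2.09]
contact_force: [0.6, 0.9, -0.2]
grip_width: 91.5
t 11.7167 pos [531.  106.6 307.6] yworld [0.128 0.992 0.   ] xworld [-0.  0. -1.] F [ 0.6  0.9 -0.2] w 91.5
shift cm [-1.24 12.46 -4.54] rot 0.325 -2.817 q6 -1.39
```

```bash
python3 -m handwheel '[[[0,3.5,-1.3,0],[0.5,3.5,-1.3,0],[1,3,-1.2,0],[1,2.2,-0.6,0.11],[1,0,0,0.11],[0,0,0,0.1],[0,0,0,0],[0,0,0,0]]]' 1; python3 - <<'E'
from h import *
np.set_printoptions(precision=2,suppress=True)
delta([524.5,224.7,124],[.438,.899])
p,d=bot.capture('wrist'); c=bot.camera_model('wrist')
save('w11.png',p,1.5)
w=cloud(c,d)
hsv=cv2.cvtColor(p,cv2.COLOR_RGB2HSV)
roi=(abs(w[...,0]-524)<60)&(abs(w[...,1]-224)<60)
red=((hsv[...,0]<8)|(hsv[...,0]>172))&(hsv[...,1]>130)&roi&(w[...,2]>160)
nl,lab,st,ce=cv2.connectedComponentsWithStats(red.astype(np.uint8))
for i in range(1,nl):
    if st[i,4]>8:
        q=w[lab==i]; print('handle',len(q),q.mean(0),q.max(0)[2], cv2.minAreaRect(q[:,:2].astype(np.float32)))
g=(hsv[...,1]<70)&roi&(w[...,2]>73)&(w[...,2]<82)
q=w[g];print('guard',len(q),cv2.minAreaRect(q[:,:2].astype(np.float32)))
E
```

```text
time: 12.38
tool_pos: [504.0, 231.5, 272.6]
tcp_rot: [-3.083, 1.571, 2.755]
contact_force: [0.2, 0.5, -0.6]
grip_width: 91.9
t 12.3833 pos [504.  231.5 272.6] yworld [ 0.43  0.9  -0.  ] xworld [-0.  0. -1.] F [ 0.2  0.5 -0.6] w 91.9
shift cm [14.86  0.27  2.15] rot 0.008 -3.133 q6 -0.83
handle 85 [517.79 204.31 165.59] 167.56742944847304 ((517.8216552734375, 204.15628051757812), (7.367435932159424, 12.044897079467773), 68.86214447021484)
handle 95 [535.66 242.76 165.47] 167.66500703941944 ((536.1470336914062, 242.4658203125), (7.949511528015137, 12.227148056030273), 66.13412475585938)
guard 1015 ((527.7969970703125, 222.92457580566406), (78.4507827758789, 37.701351165771484), 65.26333618164062)
```

View pics/w11.png

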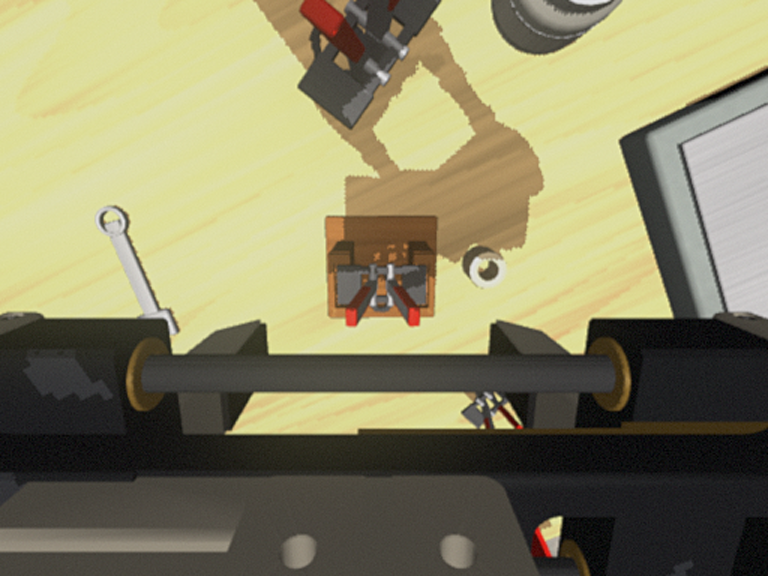

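```bash
cat > m2.py <<'E'
from h import *
np.set_printoptions(precision=2,suppress=True)
c=bot.camera_model('wrist');p,d=bot.capture('wrist'); c2=bot.camera_model('wrist');print('drift',c2['position']-c['position'])
w=cloud(c,d)
hsv=cv2.cvtColor(p,cv2.COLOR_RGB2HSV)
roi=(abs(w[...,0]-526)<60)&(abs(w[...,1]-224)<60)
red=((hsv[...,0]<8)|(hsv[...,0]>172))&(hsv[...,1]>130)&roi&(w[...,2]>160)
nl,lab,st,ce=cv2.connectedComponentsWithStats(red.astype(np.uint8))
for i in range(1,nl):
    if st[i,4]>8:
        q=w[lab==i]; print('handle',len(q),q.mean(0),q.max(0)[2], cv2.minAreaRect(q[:,:2].astype(np.float32)))
g=(hsv[...,1]<70)&roi&(w[...,2]>73)&(w[...,2]<82)
q=w[g];print('guard',len(q),cv2.minAreaRect(q[:,:2].astype(np.float32)))
b=roi&(w[...,2]<16)&(w[...,2]>7)&(hsv[...,1]>100);print('base',cv2.minAreaRect(w[b][:,:2].astype(np.float32)))
delta([526.5,223.6,124],[.42,.907])
E
python3 m2.py
```

```text
drift [ 0.07 -0.08  0.11]
handle 91 [517.63 204.67 165.22] 167.2275458619501 ((517.9066162109375, 204.72564697265625), (7.061293601989746, 12.603347778320312), 63.669227600097656)
handle 101 [535.62 242.98 165.24] 166.8387321088412 ((536.0238647460938, 242.90574645996094), (7.37924861907959, 12.48672103881836), 65.75540161132812)
guard 997 ((527.5344848632812, 223.31365966796875), (78.51992797851562, 37.80057907104492), 63.974082946777344)
base ((526.6185302734375, 223.495849609375), (114.87760162353516, 107.12972259521484), 65.06452941894531)
t 12.4833 pos [504.3 231.2 273. ] yworld [0.43 0.9  0.  ] xworld [ 0.  0. -1.] F [ 0.3 -0.2 -0.9] w 91.6
shift cm [14.9   0.26  2.33] rot -0.013 3.129 q6 -0.83
```

```bash
python3 -m handwheel '[[[2,0.3,1.4,0],[3,0,0.95,0],[3,0,0,0],[3,0,0,0],[2,0,0,0],[1,0,0,0],[0,0,0,0],[0,0,0,0]]]' 1; python3 - <<'E'
from h import *
delta([527,223.7,123],[.427,.904])
E
```

```text
time: 13.15
tool_pos: [527.1, 223.9, 133.4]
tcp_rot: [0.865, 1.57, 0.416]
contact_force: [-0.1, 0.3, 0.5]
grip_width: 92.0
t 13.15 pos [527.1 223.9 133.4] yworld [0.434 0.901 0.001] xworld [ 0.001  0.    -1.   ] F [-0.1  0.3  0.5] w 92.0
shift cm [ 1.04 -0.02  0.  ] rot -0.007 3.134 q6 -0.85
```

```bash
python3 -m handwheel '[[[0.6,0,0,-0.005],[0.4,0,0,0],[0,0,0,0],[0,0,0,0]]]' 1; python3 -m handwheel '[[[0,0,0,0],[0,0,0,0],[0,0,0,0],[0,0,0,0],[0,0,0,0],[0,0,0,0],[0,0,0,0],[0,0,0,0]]]' 0; python3 -m handwheel '[[[0,0,0,0],[0,0,0,0],[0,0,0,0],[0,0,0,0],[0,0,0,0],[0,0,0,0],[0,0,0,0],[0,0,0,0]]]' 0; python3 - <<'E'
from h import *
delta([527,223.7,123],[.427,.904])
p,d=bot.capture('wrist');save('w12.png',p,1.5)
E
```

```text
time: 13.48
tool_pos: [526.6, 224.0, 123.0]
tcp_rot: [0.835, 1.57, 0.392]
contact_force: [-0.5, -0.2, 0.3]
grip_width: 91.6
time: 14.15
tool_pos: [526.7, 224.1, 123.1]
tcp_rot: [0.877, 1.57, 0.433]
contact_force: [-1.0, -0.9, 4.7]
grip_width: 43.0
time: 14.82
tool_pos: [526.8, 224.0, 123.6]
tcp_rot: [0.677, 1.569, 0.234]
contact_force: [-1.9, -0.1, 6.9]
grip_width: 22.7
t 14.8167 pos [526.8 224.  123.6] yworld [0.429 0.903 0.001] xworld [ 0.001  0.    -1.   ] F [-1.9 -0.1  6.9] w 22.7
shift cm [ 0.06 -0.02  0.03] rot -0.002 3.139 q6 -0.86
```

View pics/w12.png

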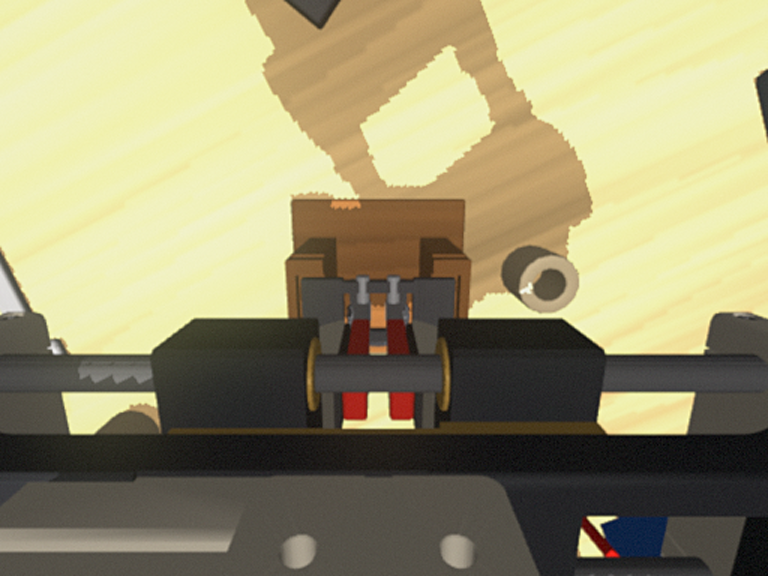

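```bash
python3 -m handwheel '[[[0,0,0,0],[0,0,0,0],[0,0,0,0],[0,0,0,0],[0,0,0,0],[0,0,0,0],[0,0,0,0],[0,0,0,0]]]' 1; python3 -m handwheel '[[[-2,0,0,0],[-3,0,0,0],[-3,0,0,0],[-2,0,0,0],[0,0,0,0]]]' 1; python3 m2.py
```

```text
time: 15.53
tool_pos: [526.3, 223.9, 122.4]
tcp_rot: [-2.535, 1.57, -2.979]
contact_force: [0.1, -0.5, 0.4]
grip_width: 71.5
time: 15.95
tool_pos: [528.5, 224.5, 227.5]
tcp_rot: [0.712, 1.562, 0.269]
contact_force: [0.9, 0.3, 0.5]
grip_width: 91.9
drift [-0.41 -0.13 -2.38]
handle 135 [535.27 243.04 165.22] 167.10069224243236 ((535.6074829101562, 242.95458984375), (6.973029613494873, 12.725309371948242), 65.53441619873047)
handle 127 [517.16 204.3  165.33] 166.76825923306725 ((517.3748779296875, 204.04782104492188), (6.915294170379639, 12.907732963562012), 63.58869934082031)
handle 19 [522.97 252.18 335.61] 336.4864748296317 ((523.0828247070312, 252.04676818847656), (1.3423469066619873, 4.812586784362793), 48.94145584106445)
handle 12 [572.57 254.04 300.47] 304.4739577809181 ((571.9558715820312, 253.9027099609375), (9.055073738098145, 0.9995741844177246), 10.307636260986328)
guard 1278 ((527.14990234375, 223.02420043945312), (78.7440185546875, 37.98796844482422), 64.74982452392578)
base ((527.2567138671875, 224.08578491210938), (113.68965148925781, 108.05390167236328), 66.50701141357422)
t 16.0 pos [527.5 224.3 225. ] yworld [0.43 0.9  0.  ] xworld [ 0.01  0.   -1.  ] F [-0.4 -0.4  0.6] w 92.0
shift cm [10.1  -0.14 -0.1 ] rot -0.01 3.131 q6 -0.86
```

Pliers undisturbed in the stand. Now a half turn so that the camera faces the ring side.

```bash
python3 -m handwheel '[[[0,0,0,0.12],[0,0,0,0.12],[0,0,0,0.12],[0,0,0,0.12],[0,0,0,0.12],[0,0,0,0.12],[0,0,0,0.12],[0,0,0,0.12]]]' 1; python3 -m handwheel '[[[0,0,0,0.12],[0,0,0,0.12],[0,0,0,0.12],[0,0,0,0.12],[0,0,0,0.12],[0,0,0,0.12],[0,0,0,0.12],[0,0,0,0.12]]]' 1;python3 -m handwheel '[[[0,0,0,0.12],[0,0,0,0.12],[0,0,0,0.12],[0,0,0,0.12],[0,0,0,0.12],[0,0,0,0.12],[0,0,0,0.12],[0,0,0,0.12]]]' 1; python3 - <<'E'
from h import *
delta([527,223.8,123],[.427,.904])
E
```

```text
time: 16.67
tool_pos: [525.8, 223.7, 220.9]
tcp_rot: [-1.484, 1.568, -2.893]
contact_force: [0.1, 0.1, -0.4]
grip_width: 91.7
time: 17.33
tool_pos: [525.7, 223.7, 220.9]
tcp_rot: [-0.526, 1.568, -2.896]
contact_force: [0.1, 0.4, -0.0]
grip_width: 92.0
time: 18.0
tool_pos: [525.8, 223.7, 220.9]
tcp_rot: [0.442, 1.568, -2.887]
contact_force: [0.5, 0.4, -0.1]
grip_width: 91.6
t 18.0 pos [525.8 223.7 220.9] yworld [-0.187 -0.982  0.001] xworld [-0.003 -0.001 -1.   ] F [ 0.5  0.4 -0.1] w 91.6
shift cm [ 9.79 -0.04 -0.15] rot -2.889 0.253 q6 2.03
```

```bash
python3 -m handwheel '[[[0,0,0,0.12],[0,0,0,0.12],[0,0,-0.1,0.013],[3,0,0,0],[0,0,0,0],[0,0,0,0]]]' 1; python3 - <<'E'
from h import *
p,d=bot.capture('wrist');save('w13.png',p,1.5)
delta([527,223.8,123],[.427,.904])
E
python3 m2.py
```

```text
time: 18.5
tool_pos: [526.1, 223.1, 190.8]
tcp_rot: [0.692, 1.566, -2.882]
contact_force: [-0.7, -1.0, 0.6]
grip_width: 91.6
t 18.55 pos [527.  223.4 192.2] yworld [-0.42  -0.908  0.001] xworld [-0.002 -0.    -1.   ] F [0.4 0.2 0.5] w 92.2
shift cm [ 6.92 -0.04  0.  ] rot -3.134 0.008 q6 2.27
drift [0.23 0.06 0.96]
handle 201 [537.02 241.89 165.09] 167.06089429026412 ((536.381103515625, 242.34303283691406), (7.586671829223633, 13.206968307495117), 61.680519104003906)
handle 197 [518.55 203.84 165.4 ] 167.65019568810496 ((518.075439453125, 204.06900024414062), (7.377105236053467, 13.546380043029785), 65.74840545654297)
guard 1629 ((526.7761840820312, 223.15496826171875), (79.00067901611328, 37.63774490356445), 65.40343475341797)
base ((526.5159912109375, 215.22239685058594), (102.2867660522461, 118.60701751708984), 89.69715118408203)
t 18.6 pos [527.6 223.6 193.1] yworld [-0.42 -0.91 -0.  ] xworld [ 0.  0. -1.] F [ 0.1  0.1 -0.3] w 92.0
shift cm [6.91 0.04 0.1 ] rot 3.141 -0.0 q6 2.27
```

View pics/w13.png

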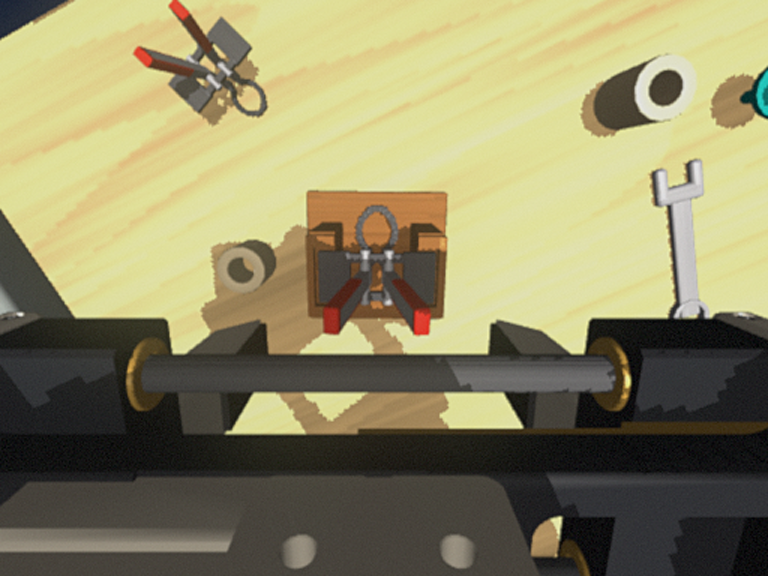

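```bash
python3 -m handwheel '[[[2.5,0,0.05,0],[2.5,0,0,0],[1.5,0,0,0],[0.5,0,0,0],[0,0,0,0],[0,0,0,0],[0,0,0,0]]]' 1;  python3 - <<'E'
from h import *
delta([527,223.5,123],[.423,.906])
E
python3 -m handwheel '[[[0,0,0,0],[0,0,0,0],[0,0,0,0],[0,0,0,0],[0,0,0,0],[0,0,0,0],[0,0,0,0],[0,0,0,0]]]' 0; python3 -m handwheel '[[[0,0,0,0],[0,0,0,0],[0,0,0,0],[0,0,0,0],[0,0,0,0],[0,0,0,0],[0,0,0,0],[0,0,0,0]]]' 0; python3 - <<'E'
from h import *
delta([527,223.7,123],[.427,.904])
p,d=bot.capture('wrist');save('w14.png',p,1.5)
E
```

```text
time: 19.18
tool_pos: [528.0, 224.1, 124.3]
tcp_rot: [-2.412, 1.568, 0.295]
contact_force: [1.0, -0.0, -0.2]
grip_width: 91.6
t 19.1833 pos [528.  224.1 124.3] yworld [-0.421 -0.907 -0.002] xworld [ 0.003  0.001 -1.   ] F [ 1.  -0.  -0.2] w 91.6
shift cm [0.13 0.09 0.06] rot -3.14 0.002 q6 2.27
time: 19.85
tool_pos: [527.0, 223.6, 122.9]
tcp_rot: [2.854, 1.571, -0.723]
contact_force: [-0.9, -1.7, 5.2]
grip_width: 43.8
time: 20.52
tool_pos: [527.1, 223.5, 123.4]
tcp_rot: [-3.06, 1.57, -0.354]
contact_force: [-2.1, -2.4, 6.4]
grip_width: 23.1
t 20.5167 pos [527.1 223.5 123.4] yworld [-0.422 -0.907 -0.   ] xworld [ 0.001 -0.    -1.   ] F [-2.1 -2.4  6.4] w 23.1
shift cm [ 0.04 -0.02  0.01] rot -3.136 0.006 q6 2.27
```

View pics/w14.png

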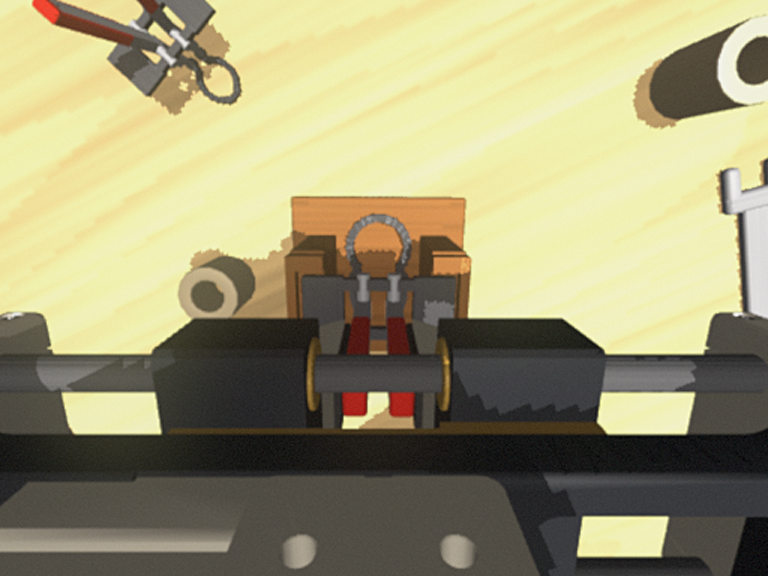

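```bash
python3 -m handwheel '[[[-0.5,0,0,0],[-1,0,0,0],[-1.5,0,0,0],[-2,0,0,0],[-2,0,0,0],[-2,0,0,0],[-2,0,0,0],[-2,0,0,0]]]' 0; python3 -m handwheel '[[[-1,0,0,0],[0,0,0,0],[0,0,0,0]]]' 0; python3 - <<'E'
from h import *
delta([537.3,-218,260],[.427,.904])
p,d=bot.capture('wrist');save('w15.png',p,1.5)
p,d=bot.capture('scene');save('s15.png',p[120:270,260:400],5)
E
```

```text
time: 21.23
tool_pos: [526.7, 223.9, 254.0]
tcp_rot: [-1.128, 1.57, 1.578]
contact_force: [-0.4, 0.5, -1.5]
grip_width: 22.9
time: 21.48
tool_pos: [526.8, 223.8, 262.5]
tcp_rot: [-1.601, 1.571, 1.105]
contact_force: [-0.1, -1.0, -3.3]
grip_width: 22.6
t 21.4833 pos [526.8 223.8 262.5] yworld [-0.422 -0.907 -0.   ] xworld [ 0.  0. -1.] F [-0.1 -1.  -3.3] w 22.6
shift cm [  0.23  39.62 -19.58] rot -3.135 0.006 q6 2.27
```

View pics/w15.png

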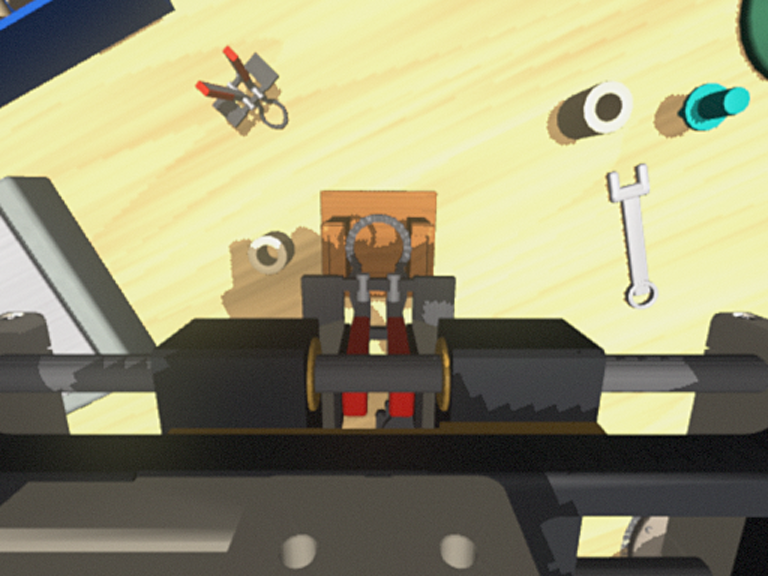

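View pics/s15.png

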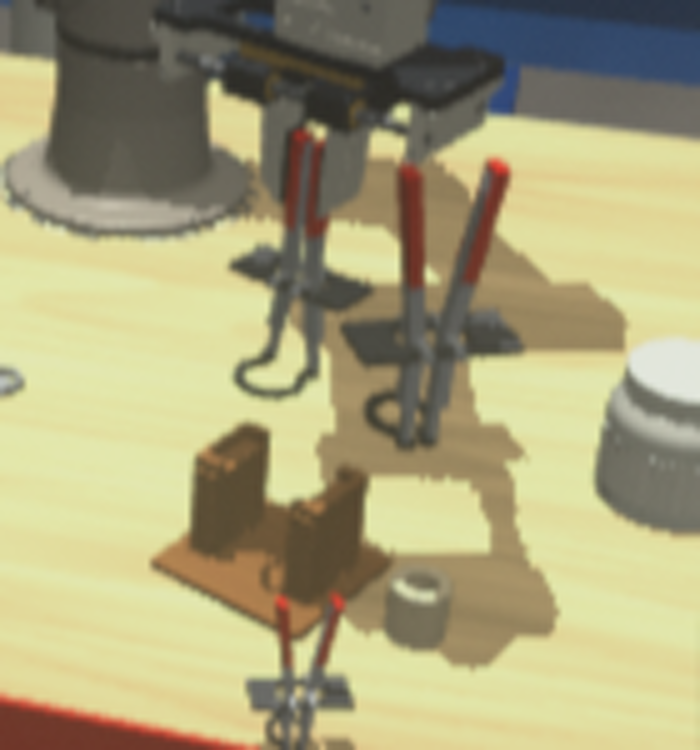

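```bash
cat > ring.py <<'E'
from h import *
np.set_printoptions(precision=2,suppress=True)
def ring(save_as=None):
    o,R=state(); c=bot.camera_model('wrist'); p,d=bot.capture('wrist')
    w=cloud(c,d); t=(w-o['tool_pos'])@R   # tool coordinates
    m=(t[...,0]>98)&(t[...,0]<115)&(abs(t[...,1])<30)&(t[...,2]<-5)&(t[...,2]>-60)
    q=t[m]
    print('ring pts',len(q),'x',np.median(q[:,0]))
    # keep arc away from the lugs
    k=q[q[:,2]<-20]
    from scipy.optimize import least_squares
    # fit by outer hull circle
    h=cv2.convexHull(k[:,1:].astype(np.float32))[:,0]
    h=h[h[:,1]<-24]
    r=least_squares(lambda s:np.hypot(h[:,0]-s[0],h[:,1]-s[1])-s[2],[0,-24,22],loss='soft_l1')
    print('outer fit y,z,r',r.x,'rms',np.sqrt(np.mean(r.fun**2)),'minEnc',cv2.minEnclosingCircle(q[:,1:].astype(np.float32)))
    A=np.c_[q[:,1:],np.ones(len(q))]; print('plane x=ay+bz+c',np.linalg.lstsq(A,q[:,0],rcond=None)[0])
    rad=np.hypot(*(k[:,1:]-r.x[:2]).T); print('radial pct',np.percentile(rad,[2,10,50,90,98]))
    if save_as: save(save_as,p,1.5)
    return r.x,w,t,p,d,o,R
if __name__=='__main__': ring()
E
python3 ring.py
```

```text
ring pts 569 x 105.87890179961241
outer fit y,z,r [  0.09 -23.35  21.19] rms 0.12839747429649007 minEnc ((0.051740601658821106, -20.54064178466797), 24.015111923217773)
plane x=ay+bz+c [  0.    -0.   105.93]
radial pct [16.07 16.51 18.9  20.92 21.23]
```

```bash
python3 -m handwheel '[[[0,1.5,-0.7,0],[0,2.9,-1.4,0],[0,2.9,-1.4,0],[0,2.9,-1.4,0],[0,2.9,-1.4,0],[0,2.9,-1.4,0],[0,2.9,-1.4,0],[0,2.9,-1.4,0]]]' 0; python3 - <<'E'
from h import *
delta([537.6,-218.4,230],[.427,.904])
E
```

```text
time: 22.3
tool_pos: [529.6, -19.6, 261.5]
tcp_rot: [0.181, 1.569, 2.887]
contact_force: [1.4, 0.4, -2.7]
grip_width: 22.9
t 22.3 pos [529.6 -19.6 261.5] yworld [-0.422 -0.907  0.   ] xworld [-0.002  0.001 -1.   ] F [ 1.4  0.4 -2.7] w 22.9
shift cm [ 3.14 17.69 -9.12] rot -3.135 0.006 q6 1.82
```

```bash
python3 -m handwheel '[[[0,2.9,-1.5,0],[0,2.9,-1.5,0],[0,2.9,-1.5,0],[0,2.9,-1.5,0],[0,2.4,-1.2,0],[0.5,2,-1,0],[0.5,0.8,-0.4,0],[0.5,0,0,0]]]' 0; python3 -m handwheel '[[[0.5,0.1,0,0],[0,0,0,0],[0,0,0,0],[0,0,0,0]]]' 0; python3 - <<'E'
from h import *
from ring import ring
delta([537.6,-218.4,225],[.427,.904])
r,w,t,p,d,o,R=ring('w16.png')
a=(w[...,2]>94)&(w[...,2]<101)&(np.hypot(w[...,0]-559,w[...,1]+228)<25);q=w[a];print('axle',len(q),cv2.minEnclosingCircle(q[:,:2].astype(np.float32)) if len(q) else '')
a=(w[...,2]>55)&(w[...,2]<66)&(np.hypot(w[...,0]-559,w[...,1]+228)<40);q=w[a];print('washer',len(q))
E
```

```text
time: 22.97
tool_pos: [536.8, -208.5, 245.9]
tcp_rot: [0.037, 1.569, 2.741]
contact_force: [0.2, 0.2, -1.5]
grip_width: 22.8
time: 23.3
tool_pos: [537.2, -206.5, 242.9]
tcp_rot: [-2.397, 1.57, 0.311]
contact_force: [0.2, 0.1, -1.2]
grip_width: 22.6
t 23.3 pos [ 537.2 -206.5  242.9] yworld [-0.42 -0.91 -0.  ] xworld [ 0.  0. -1.] F [ 0.2  0.1 -1.2] w 22.6
shift cm [ 1.79  1.06 -0.53] rot -3.134 0.008 q6 1.5
ring pts 570 x 105.89148262427446
outer fit y,z,r [  0.07 -23.36  21.16] rms 0.1289512657124904 minEnc ((0.24155105650424957, -20.57742691040039), 23.91514778137207)
plane x=ay+bz+c [ -0.     0.01 106.12]
radial pct [16.08 16.48 18.89 20.91 21.25]
axle 250 ((558.442626953125, -227.95591735839844), 13.85105037689209)
washer 821
```

View pics/w16.png

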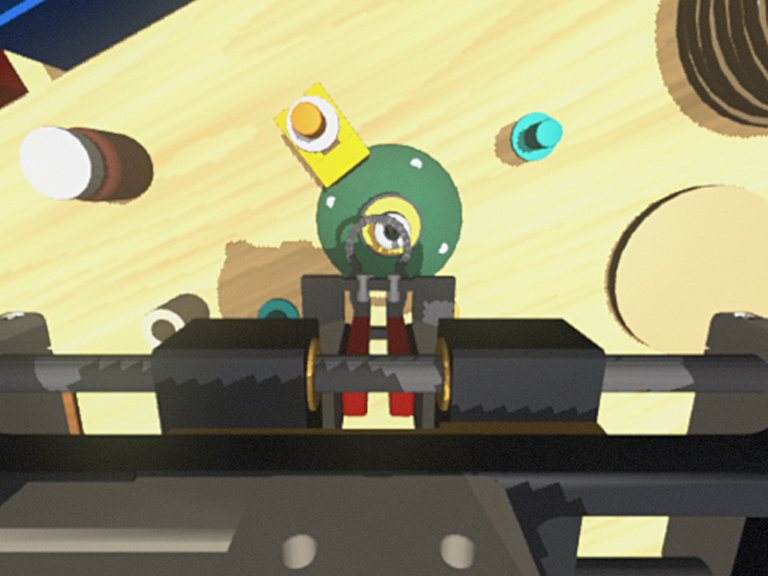

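```bash
python3 -m handwheel '[[[0.6,0.6,-0.3,0],[1,0.45,-0.2,0],[0.5,0,0,0],[0.2,0,0,0],[0,0,0,0],[0,0,0,0],[0,0,0,0]]]' 0; cat > al.py <<'E'
import sys
from h import *
from ring import ring
r,w,t,p,d,o,R=ring(sys.argv[1])
f=np.float32
a=(w[...,2]>94)&(w[...,2]<101)&(np.hypot(w[...,0]-559,w[...,1]+228)<22)
q=t[a]
if len(q)>20:
    ce=cv2.minEnclosingCircle(q[:,1:].astype(f)); h=cv2.convexHull(q[:,1:].astype(f))[:,0]
    print('axle tool',len(q),ce,'x',q[:,0].mean())
    from scipy.optimize import least_squares
    s=least_squares(lambda s:np.hypot(h[:,0]-s[0],h[:,1]-s[1])-13.7,[0,-24],loss='soft_l1').x
    print('fit r13.7',s,'-> shift cm y,z (ring z -23.4)',(s-r[:2])/10)
a=(w[...,2]>55)&(w[...,2]<66)&(np.hypot(w[...,0]-559,w[...,1]+228)<26);q=t[a];print('washer tool',len(q), cv2.minEnclosingCircle(q[:,1:].astype(f)) if len(q)>10 else '')
delta([537.5,-218.2,172],[.427,.904])
save('c_'+sys.argv[1],p[80:215,190:320],4.4)
E
python3 al.py w17.png
```

```text
time: 23.93
tool_pos: [537.2, -219.3, 219.8]
tcp_rot: [-2.909, 1.57, -0.202]
contact_force: [-0.4, -0.5, -1.5]
grip_width: 22.7
ring pts 567 x 105.90482960160004
outer fit y,z,r [  0.1  -23.34  21.21] rms 0.12925639295875507 minEnc ((0.28986382484436035, -20.6373233795166), 23.91358184814453)
plane x=ay+bz+c [  0.     0.   106.08]
radial pct [16.14 16.53 18.93 20.98 21.26]
axle tool 435 ((-1.2300328016281128, -22.966285705566406), 13.865436553955078) x 122.49081762769434
fit r13.7 [ -1.27 -22.9 ] -> shift cm y,z (ring z -23.4) [-0.14  0.04]
washer tool 577 ((-1.2519968748092651, -23.363910675048828), 25.964641571044922)
t 23.9833 pos [ 537.3 -219.3  220. ] yworld [-0.42 -0.91 -0.  ] xworld [ 0. -0. -1.] F [ 0.2 -0.  -1.5] w 22.7
shift cm [ 4.8  -0.11  0.03] rot -3.135 0.006 q6 1.49
```

View pics/c_w17.png

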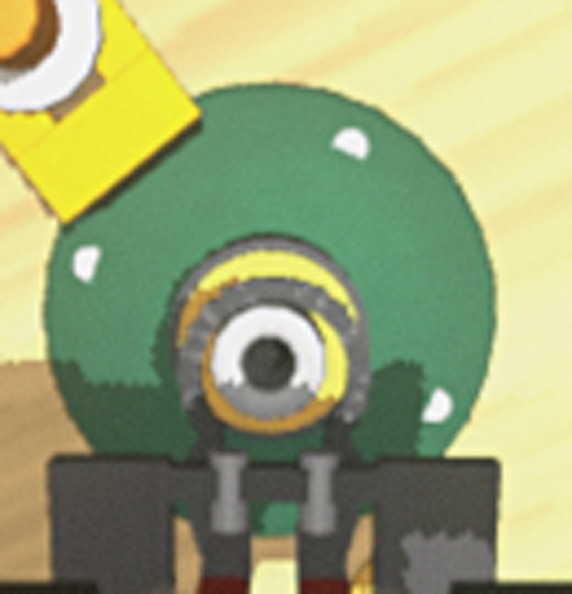

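```bash
python3 -m handwheel '[[[0,-0.13,0.03,0],[0.3,0,0,0],[0.2,0,0,0],[0,0,0,0],[0,0,0,0],[0,0,0,0]]]' 0; python3 al.py w18.png
```

```text
time: 24.48
tool_pos: [537.4, -218.0, 214.6]
tcp_rot: [-1.497, 1.571, 1.209]
contact_force: [0.9, -0.4, -1.8]
grip_width: 22.3
ring pts 568 x 105.83807080681396
outer fit y,z,r [  0.14 -23.2   21.26] rms 0.13740105451756077 minEnc ((0.2546464800834656, -20.60870933532715), 23.840944290161133)
plane x=ay+bz+c [  0.     0.   106.02]
radial pct [16.15 16.57 18.95 21.03 21.34]
axle tool 443 ((-0.005185051821172237, -23.220932006835938), 13.867231369018555) x 117.18123813736514
fit r13.7 [  0.07 -23.25] -> shift cm y,z (ring z -23.4) [-0.01 -0.01]
washer tool 591 ((0.005306888837367296, -23.897958755493164), 25.93642234802246)
t 24.5333 pos [ 537.4 -218.   214.6] yworld [-0.42 -0.91 -0.  ] xworld [ 0.  0. -1.] F [-1.2  0.2 -1.4] w 22.6
shift cm [ 4.26  0.01 -0.02] rot -3.136 0.006 q6 1.49
```

View pics/c_w18.png

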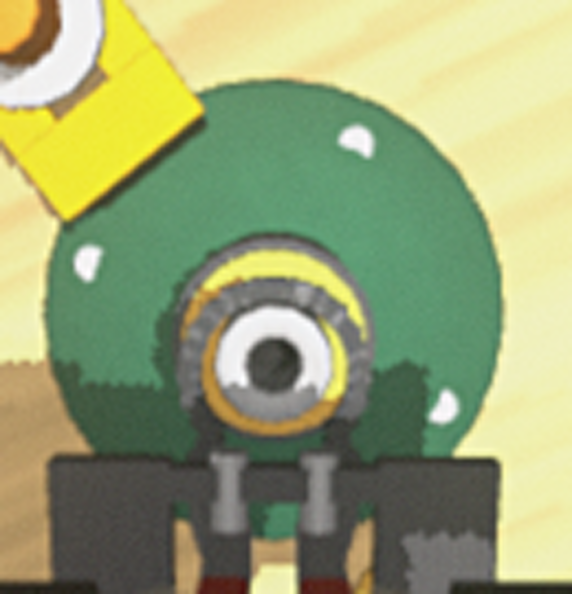

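```bash
python3 -m handwheel '[[[0.4,0,-0.02,0],[0.4,0,0,0],[0.4,0,0,0],[0,0,0,0],[0,0,0,0]]]' 0; python3 al.py w19.png
```

```text
time: 24.95
tool_pos: [537.3, -218.0, 202.1]
tcp_rot: [-0.145, 1.57, 2.561]
contact_force: [1.0, -0.0, -2.9]
grip_width: 22.9
ring pts 1096 x 105.35830807500622
outer fit y,z,r [  0.1  -23.2   21.27] rms 0.14520923961391782 minEnc ((0.28984910249710083, -20.64345932006836), 23.878658294677734)
plane x=ay+bz+c [  0.    -0.02 105.08]
radial pct [ 6.63  8.55 16.4  20.49 21.23]
axle tool 1010 ((0.03603770211338997, -23.161251068115234), 21.468923568725586) x 105.23302746614618
fit r13.7 [  1.72 -26.26] -> shift cm y,z (ring z -23.4) [ 0.16 -0.31]
washer tool 588 ((0.01597936637699604, -24.00139045715332), 25.9544734954834)
t 25.0 pos [ 537.5 -218.1  202.4] yworld [-0.42 -0.91 -0.  ] xworld [-0.  0. -1.] F [ 0.5 -0.5 -2.2] w 22.9
shift cm [ 3.04  0.01 -0.01] rot -3.136 0.006 q6 1.49
```

View pics/c_w19.png

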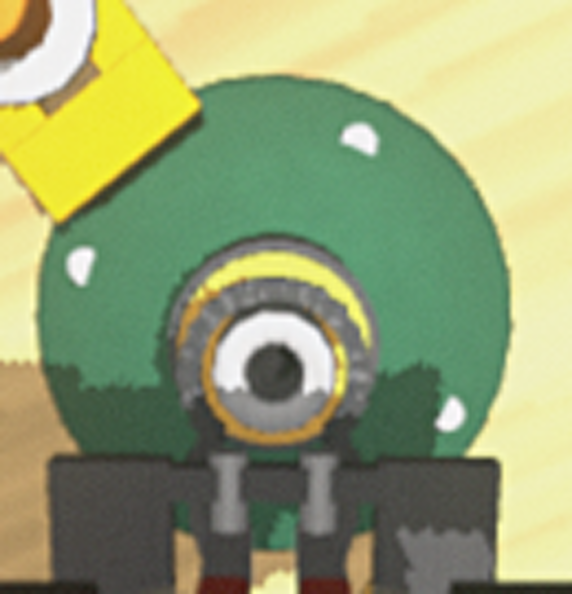

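```bash
python3 -m handwheel '[[[0.5,0,-0.01,0],[0.5,0,0,0],[0.5,0,0,0],[0.5,0,0,0],[0.3,0,0,0],[0.2,0,0,0],[0,0,0,0],[0,0,0,0]]]' 0; python3 al.py w20.png
```

```text
time: 25.67
tool_pos: [537.6, -218.2, 177.5]
tcp_rot: [-0.624, 1.571, 2.082]
contact_force: [-0.2, 0.4, -1.3]
grip_width: 22.6
ring pts 710 x 105.94223950328745
outer fit y,z,r [ -0.71 -24.96  21.33] rms 0.6252732665917148 minEnc ((-0.0416686050593853, -21.994558334350586), 24.889432907104492)
plane x=ay+bz+c [ -0.01  -0.   106.45]
radial pct [ 2.72  7.21 17.42 20.27 21.79]
axle tool 586 ((-0.12286841124296188, -23.127086639404297), 13.822589874267578) x 80.15991538092887
fit r13.7 [ -0.1  -23.21] -> shift cm y,z (ring z -23.4) [0.06 0.17]
washer tool 581 ((-0.14644905924797058, -23.501445770263672), 25.956350326538086)
t 25.7167 pos [ 537.7 -218.2  177.8] yworld [-0.42 -0.91 -0.  ] xworld [ 0. -0. -1.] F [ 0.3 -0.9 -1.9] w 22.6
shift cm [0.58 0.01 0.02] rot -3.136 0.006 q6 1.49
```

View pics/c_w20.png

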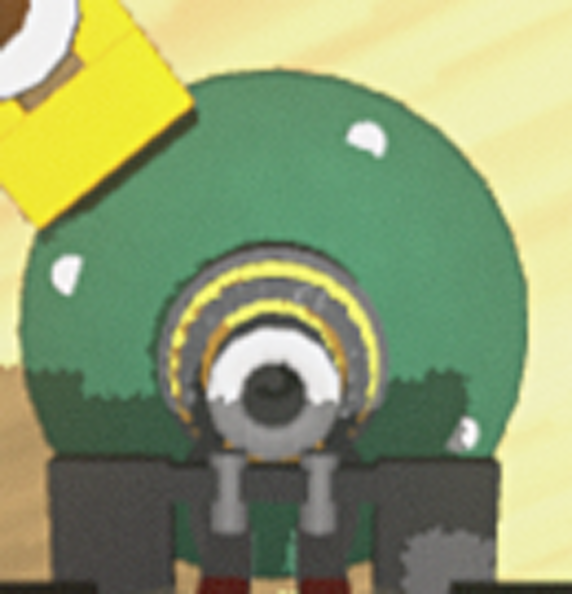

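Ring now about 6 mm above the washer. Lower gently to contact.

```bash
python3 -m handwheel '[[[0.25,0,0.02,0],[0.2,0,0,0],[0,0,0,0],[0,0,0,0],[0,0,0,0]]]' 0; python3 -m handwheel '[[[0.08,0,0,0],[0,0,0,0],[0,0,0,0],[0,0,0,0]]]' 0; python3 -m handwheel '[[[0.04,0,0,0],[0,0,0,0],[0,0,0,0],[0,0,0,0]]]' 0
```

```text
time: 26.13
tool_pos: [537.5, -218.1, 173.1]
tcp_rot: [-2.75, 1.571, -0.044]
contact_force: [-0.5, -0.4, -2.7]
grip_width: 22.9
time: 26.47
tool_pos: [537.4, -218.1, 172.3]
tcp_rot: [-1.99, 1.571, 0.716]
contact_force: [0.3, -0.3, -1.8]
grip_width: 22.7
time: 26.8
tool_pos: [537.4, -218.1, 171.9]
tcp_rot: [-1.628, 1.571, 1.079]
contact_force: [0.4, -0.2, -1.6]
grip_width: 22.8
```

```bash
for i in 1 2; do :; done; python3 -m handwheel '[[[0.05,0,0,0],[0,0,0,0],[0,0,0,0],[0,0,0,0]]]' 0; python3 -m handwheel '[[[0.05,0,0,0],[0,0,0,0],[0,0,0,0],[0,0,0,0]]]' 0; python3 al.py w21.png
```

```text
time: 27.13
tool_pos: [537.5, -218.1, 171.5]
tcp_rot: [-2.696, 1.571, 0.011]
contact_force: [-0.9, 1.4, -0.3]
grip_width: 22.8
time: 27.47
tool_pos: [537.5, -218.1, 171.4]
tcp_rot: [-3.121, 1.57, -0.414]
contact_force: [-1.6, 1.1, 5.3]
grip_width: 22.9
ring pts 1324 x 108.90999257520008
outer fit y,z,r [ -0.05 -23.05  26.76] rms 0.10500466097947861 minEnc ((-0.007942916825413704, -23.046875), 26.932693481445312)
plane x=ay+bz+c [ -0.    -0.07 106.55]
radial pct [ 2.6  14.19 20.83 25.76 26.72]
axle tool 599 ((0.17137114703655243, -23.30567169189453), 13.877626419067383) x 74.1002007087205
fit r13.7 [  0.14 -23.46] -> shift cm y,z (ring z -23.4) [ 0.02 -0.04]
washer tool 993 ((-0.047741372138261795, -23.59369659423828), 25.98556137084961)
t 27.5167 pos [ 537.5 -218.1  171.4] yworld [-0.42 -0.91 -0.  ] xworld [ 0. -0. -1.] F [-2.   0.5  6.7] w 22.8
shift cm [-0.06  0.01 -0.01] rot -3.136 0.006 q6 1.49
```

View pics/c_w21.png

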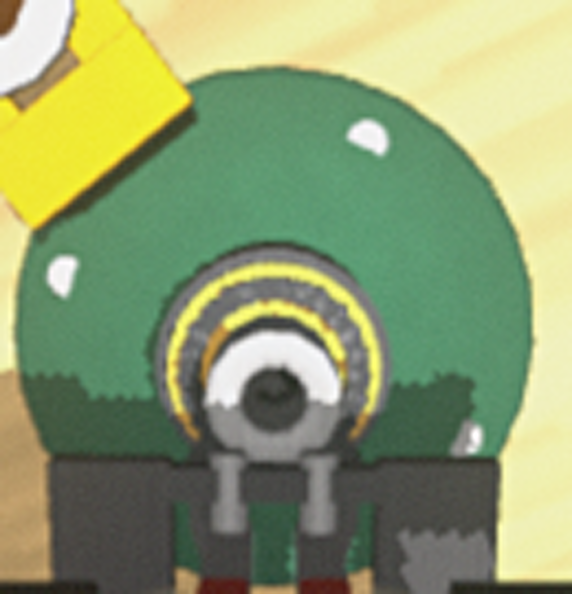

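```bash
python3 -m handwheel '[[[-0.02,0,0,0],[0,0,0,0],[0,0,0,0],[0,0,0,0],[0,0,0,0],[0,0,0,0]]]' 0; python3 - <<'E'
from h import *
p,d=bot.capture('scene');save('s22.png',p[90:290,100:400],2.6)
p,d=bot.capture('wrist');save('w22.png',p[:215],1.5)
delta([537.5,-218.2,172],[.427,.904])
E
```

```text
time: 28.02
tool_pos: [537.5, -218.1, 171.4]
tcp_rot: [-2.987, 1.57, -0.28]
contact_force: [-2.2, 0.9, 5.1]
grip_width: 22.9
t 28.1167 pos [ 537.5 -218.1  171.4] yworld [-0.422 -0.907 -0.   ] xworld [ 0. -0. -1.] F [-2.5  1.8  6. ] w 22.8
shift cm [-0.06  0.01 -0.01] rot -3.135 0.006 q6 1.49
```

View pics/s22.png

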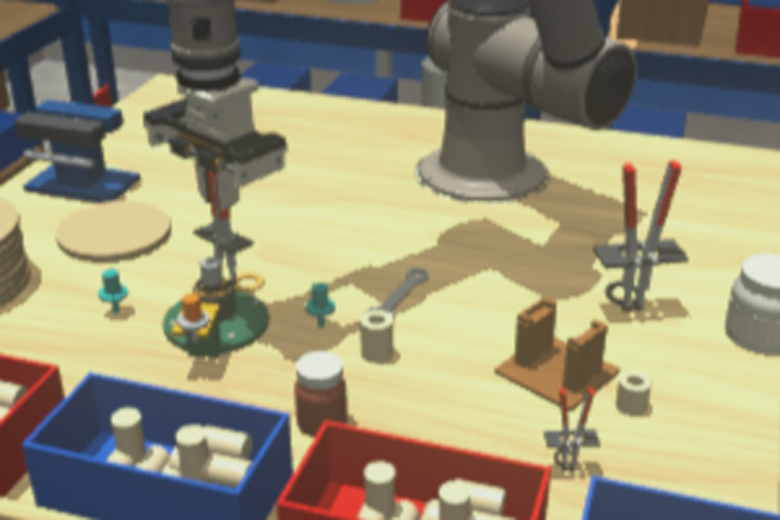

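View pics/w22.png

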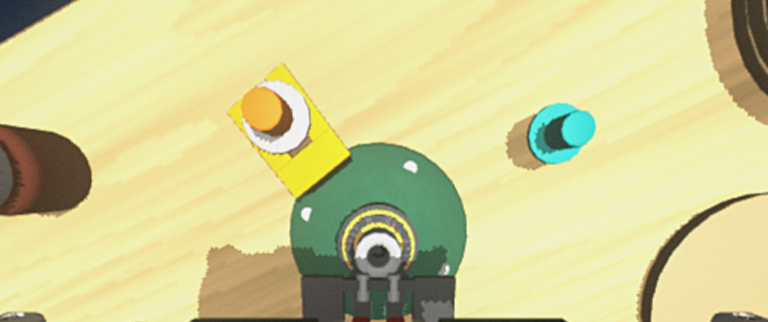

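Pin upright in the notch at (268,110), the ring concentric on the washer at (378,250), the handles squeezed. Everything else stands where it did.

```bash
python3 -c "
from plant import bot
print(bot.close_job()); o=bot.get_obs(); print(o['time'],o['tool_pos'],o['grip_width'],o['contact_force'])"
```

```text
the job is handed in; nothing more can be done
None
the job is handed in; nothing more can be done
```

I drew the orange-topped pin from the axle and parked it upright in the bracket's notch. I then took the middle-sized pliers from the stand, squeezed them, and lowered the spread ring over the axle onto the washer. The job is handed in with the pliers still held squeezed, at about 28 s of the 64 s.

**Ring:** the last picture shows it concentric with the axle to within about 0.4 mm. Upward force went from about −2 N to +6 N as the ring met the washer, at tool height 171.4 mm. That is within about 1 mm of the expected height.

**Grip:** the finger opening reads 22.8 mm, with the handles parallel at their stop. The nominal squeezed width is 24 mm; I took the difference as reading offset.

**Pin and surroundings:** the final views show the pin upright with its disc on the bracket, and the other objects where they stood.

- **Regrasp:** I gripped the pliers once in the stand, released them and regripped them turned half round, so the wrist camera could see the ring.
- **Checks that disagreed:** two early wrist measurements, taken while the arm was still moving, were 2–3 mm off, and I replaced them with settled ones. The automatic ring fit was unusable near the washer, because it picked up washer points. At the end I relied on the picture, the height and the force.

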